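# Stand the boxed tea bricks on edge and zero the infusion counter

### The arm

A 6-joint arm with a two-finger parallel gripper is mounted at the origin on the work surface. World frame = base frame: x ahead of the robot, y to its left, z up, the work surface at z = 0. Lengths are in m, angles in rad, forces in N, time in s.
With the tool pointing down it reaches from about 0.325 to 0.85 m from the base axis. Payload 15.5 kg.
Tool frame: the origin (TCP) lies at the very end of the fingers, on their centre line; the grasp point (between the pads) lies 19 mm behind it; z points along the fingers, y is the line along which they close (so a half turn about z gives the same grasp; the last joint's range is limited). The gripper opens to 91 mm and grips with 3 to 60 N. Pads are 32 mm wide; open, the fingers measure 118 mm over their backs; the gripper's body (76 mm by 178 mm) begins 60 mm behind the grasp point.
Start: joints at [1.25, 0.494, 1.345, -0, 1.302, -0.096], TCP at [0.139, 0.609, 0.214] pointing down, gripper open.
Joint ranges: [-2.91, 2.91], [-0.82, 2.16], [0.22, 2.67], [-1.22, 4.37], [0.12, 2.79], [-3.08, 3.08]. Speed limits (rad/s): [1.89, 1.89, 2.57, 3.01, 3.01, 3.01].

### API

Orientations are given as a rotation vector (axis times angle).
In Python, from workcell import state, capture, hand_in, trace, tip_of gives the robot as it stands.
- The arm moves only by the shell command python3 -m crank 'ROWS' [OPENING] [FORCE]. ROWS is JSON, a list of rows, each a list of 6 numbers: the shift along the tool's x, y, z as a fraction of full scale, then the turn, a rotation vector about the tool's x, y, z as a fraction of full scale. A call has exactly 10 rows; each row shifts and turns the commanded pose from where the row before left it, along the tool's axes as they then stand; what a row does not reach is not made up. Full scale, the value 1, is 5 cm for a shift and pi rad for a turn. A row lasts 1/8 s, in which the tool goes at most 62.5 mm and 10.7 degrees, less where a joint would pass 70% of its speed; a pose out of reach is approached as far as the arm can. A call with a number of a shift or a turn outside -1 to 1 is refused whole. A call with a gripper value outside its range is refused whole. OPENING is the finger opening in mm, from 0 to 91.2, set as the call begins (- or left out, the last holds). The fingers move at their own pace and stop on an object; FORCE is the grip in N (left out, the last holds). Time passes only in rows, so rows that do not move let the fingers close, or fill a call up. It gives the time, the measured TCP pose, the force, the opening and the grip force at its end, in the units of the state.
- state(): the state, without advancing time (a new reading comes with each control period).
- capture(name): name is "side" or "top" or "wrist"; returns a dict with "pixels" (384x512x3 uint8, red, green, blue), "fx", "fy", "cx", "cy" (pixels), "pose" (4x4, takes a point from camera to world coordinates). Camera axes: x right, y up, looking along -z (the intrinsics and any distortion apply to the point x, -y, -z); pixel columns grow to the right and rows downward; lengths in m; the calibration is good to about 2 mm. A picture is of the moment at which its call begins. There is no depth.
- hand_in(): hands the job in; it is judged then, once.
Trained networks look in a picture, given as the dict that the camera call returned (one of the last four; its "shot" number tells which), for a name from the list of things; names that differ only in an ending like _2 or _b are one class to them, and where a whole thing is asked for, a point or a joint stands for the part that bears it (a point fixed in the world has none). Each returns a list of dicts, best first, with "conf" (0 to 1); they miss things now and then, are a little off and sometimes report something else, mostly with a low value. They report only what shows in the picture. A call takes as long as a camera call. They do not tell look-alikes from the thing itself.
- trace(picture, query): "pixels" (384x512 bool, what is visible of it) and "rect" ([left, top, right, bottom] in pixels, round what is visible of it).
- tip_of(picture, query): "position" ([column, row] in pixels: a listed point, or the origin of a listed thing).
The state is a dict: "time_s": time; "joint_positions": joint angles; "qvel": joint speeds; "joint_torque": joint torques, N m; "tcp_pos": TCP position; "eef_rot": TCP orientation; "force": force on the tool from outside, world axes, zero at the start; "torque": the same for the moment, N m; "opening": finger opening in m; "grip_force": force on a finger pad.
Only numpy, scipy, OpenCV 4.12 (cv2) and the standard library are available. Lean on these libraries where they do the work, as an engineer would, in place of code of your own. Each camera call takes 0.05 s, during which the arm holds its last target. There are 200 camera calls.

### The job

Get the tea counter ready for the next tasting: stand every boxed tea brick upright on one of its narrow edges on the bamboo mat, broad faces towards the front and back of the mat (its long sides), none touching another, and turn the knob of the infusion counter back to its zero stop. Three to five boxes are lying about; leave the teapot, pitcher and cups on the tray where they are.

Things in the scene. Friction and masses are not known exactly. Their poses are not given: they have to be found in the camera images.
- box1: boxed tea brick: closed cardboard box with a paper band round its middle and a small clay-red dot on one broad face, 85 x 60 x 24 mm, 0.1 to 0.2 kg. Origin at its centre; own x along the 85 mm length, y along the 60 mm width, z through the 24 mm thickness. Lies flat on the counter at the start. May be absent (None). All boxes are alike
- box2: boxed tea brick: closed cardboard box with a paper band round its middle and a small clay-red dot on one broad face, 85 x 60 x 24 mm, 0.1 to 0.2 kg. Origin at its centre; own x along the 85 mm length, y along the 60 mm width, z through the 24 mm thickness. Lies flat on the counter at the start. May be absent (None). All boxes are alike
- box3: boxed tea brick: closed cardboard box with a paper band round its middle and a small clay-red dot on one broad face, 85 x 60 x 24 mm, 0.1 to 0.2 kg. Origin at its centre; own x along the 85 mm length, y along the 60 mm width, z through the 24 mm thickness. Lies flat on the counter at the start. May be absent (None). All boxes are alike
- box4: boxed tea brick: closed cardboard box with a paper band round its middle and a small clay-red dot on one broad face, 85 x 60 x 24 mm, 0.1 to 0.2 kg. Origin at its centre; own x along the 85 mm length, y along the 60 mm width, z through the 24 mm thickness. Lies flat on the counter at the start. May be absent (None). All boxes are alike
- box5: boxed tea brick: closed cardboard box with a paper band round its middle and a small clay-red dot on one broad face, 85 x 60 x 24 mm, 0.1 to 0.2 kg. Origin at its centre; own x along the 85 mm length, y along the 60 mm width, z through the 24 mm thickness. Lies flat on the counter at the start. May be absent (None). All boxes are alike
- mat: flat bamboo mat fixed on the counter, 130 mm deep (own x, from its front long side to its back long side) by 500 mm long (own y), 5 mm thick. Origin at the centre of its underside, on the counter
- counter_base: infusion counter: fixed round aluminium puck 90 mm across and 18 mm high with ten black ticks on its top, the longest one (zero) towards its own -x. Origin at the centre of its underside; own z up
- counter (a joint): angle of the counter's knob in rad: 0 at the zero stop, up to 4.6; grows as the knob is turned clockwise seen from above, so it goes back to zero anticlockwise. Stays where it is left (light friction, 0.03 N m). At 0 the knob's bar lies along the base's own x, its white pointer to -x at the long tick
- counter_grip (a point): point to grip on the knob's axis, 46 mm above the counter top. The knob is a dark steel disc of 48 mm, 8 mm thick, with an upright bar across it, 46 mm long, 14 mm thick; the bar reaches from 26 to 56 mm above the counter top
- teapot: red clay teapot, about 92 mm wide over the body and 155 mm over spout and handle, 82 mm high, on an aluminium tray (110 mm deep, 460 mm long, rim 18 mm high) that stands behind the mat; origin at the centre of its foot. Not to be disturbed
- pitcher: glass pitcher, 72 mm wide (100 mm with its handle), 100 mm high, on the tray; origin at the centre of its foot. Not to be disturbed
- cup1: celadon cup, 64 mm wide, 42 mm high, on the tray; origin at the centre of its foot. Not to be disturbed
- cup2: celadon cup like cup1, on the tray. Not to be disturbed
Mind the look-alikes: they are no part of the job. What is shaped like the box1 but pink or yellow is not meant. What is shaped like the box5 but orange is not meant.

How it is judged:
At the end, for the whole second after the job is handed in: Every box stands still and released on a narrow edge on the mat, upright within 7 degrees, broad faces square to the mat's depth within 17 degrees, centre 7 mm or more inside its sides, touching no other box; the counter knob is within 0.08 rad of its zero stop (angle between box1's own z axis and vertical between 1.45 and 1.69 rad and angle between the z axis of each of box1, box2, box3, box4, box5 and the x axis of mat, either way round below 0.3 rad and x of box1 in the frame of mat between -0.058 and 0.058 m and y of box1 in the frame of mat between -0.243 and 0.243 m and z of box1 in the frame of mat between 0.03 and 0.053 m and linear speed of each of box1, box2, box3, box4, box5 below 0.02 m/s and contact force between each of box1, box2, box3, box4, box5 and the fingers below 0.1 N and angle between box2's own z axis and vertical between 1.45 and 1.69 rad and x of box2 in the frame of mat between -0.058 and 0.058 m and y of box2 in the frame of mat between -0.243 and 0.243 m and z of box2 in the frame of mat between 0.03 and 0.053 m and angle between box3's own z axis and vertical between 1.45 and 1.69 rad and x of box3 in the frame of mat between -0.058 and 0.058 m and y of box3 in the frame of mat between -0.243 and 0.243 m and z of box3 in the frame of mat between 0.03 and 0.053 m and angle between box4's own z axis and vertical between 1.45 and 1.69 rad and x of box4 in the frame of mat between -0.058 and 0.058 m and y of box4 in the frame of mat between -0.243 and 0.243 m and z of box4 in the frame of mat between 0.03 and 0.053 m and angle between box5's own z axis and vertical between 1.45 and 1.69 rad and x of box5 in the frame of mat between -0.058 and 0.058 m and y of box5 in the frame of mat between -0.243 and 0.243 m and z of box5 in the frame of mat between 0.03 and 0.053 m and contact force between box1 and box2 below 0.05 N and contact force between each of box1, box2 and box3 below 0.05 N and contact force between each of box1, box2, box3 and box4 below 0.05 N and contact force between each of box1, box2, box3, box4 and box5 below 0.05 N and value of joint counter below 0.08 rad).
It fails at once if the teapot on the tray is moved by more than 3 cm or tipped over (distance of teapot from where it was at the start of the episode above 0.03 m or angle between teapot's own z axis and vertical above 0.5 rad).
It fails at once if the pitcher on the tray is moved by more than 3 cm or tipped over (distance of pitcher from where it was at the start of the episode above 0.03 m or angle between pitcher's own z axis and vertical above 0.5 rad).
It fails at once if the cup1 on the tray is moved by more than 3 cm or tipped over (distance of cup1 from where it was at the start of the episode above 0.03 m or angle between cup1's own z axis and vertical above 0.5 rad).
It fails at once if the cup2 on the tray is moved by more than 3 cm or tipped over (distance of cup2 from where it was at the start of the episode above 0.03 m or angle between cup2's own z axis and vertical above 0.5 rad).
Of box1, box2, box3, box4, box5 only 3 to 5 are there at a start; the rules pass over those that are not, and their reading is None.
At some moment in a run one of box1, box2, box3, box4, box5 may be knocked a few centimetres aside while the robot is not near it.
Once in a run the grip may slacken for a moment while it holds something.
It also fails if it takes over 210 s, if anything falls off the work surface, if the arm or the gripper's body presses on something with over 40 N, if the wrist force passes 120 N, or if a joint passes its speed limit or range.

## Working session

There is one attempt and no reset: what is moved stays moved. The work goes in short steps, Python scripts to look and compute and a shell command to move; the robot and the scene stay as the last step left them, time stands still between calls to the robot, and variables do not carry over. Pictures are saved under pics/ and viewed, at most 14 in all, crops included, and the job is handed in when it is done.

```bash
mkdir -p pics; ls; cat > h.py <<'E'
import numpy as np, cv2
from scipy.spatial.transform import Rotation as R
from workcell import state, capture, hand_in, trace, tip_of
def save(p,f): cv2.imwrite('pics/'+f, p['pixels'][:,:,::-1])
def ray(p,px,z):
    T=np.array(p['pose']); d=np.array([(px[0]-p['cx'])/p['fx'],-(px[1]-p['cy'])/p['fy'],-1.])
    d=T[:3,:3]@d; o=T[:3,3]; return o+d*(z-o[2])/d[2]
def proj(p,X):
    T=np.array(p['pose']); c=T[:3,:3].T@(np.array(X)-T[:3,3]); return np.array([p['cx']+p['fx']*c[0]/-c[2],p['cy']-p['fy']*c[1]/-c[2]])
E
python3 - <<'E'
from h import *
print(state())
t=capture('top');save(t,'top0.png');s=capture('side');save(s,'side0.png')
for k in t:
    if k!='pixels':print(k,t[k],s[k])
for q,z in [('box1',.024),('mat',0),('counter_base',0),('counter',.04),('counter_grip',.046),('teapot',0.03),('pitcher',.03),('cup1',.03)]:
    try:
        for r in trace(t,q): 
            m=r['pixels'].astype(np.uint8); c=cv2.minAreaRect(cv2.findNonZero(m)); print(q,'%.2f'%r['conf'],np.round(r['rect']),np.round(c[0]),np.round(c[1]),round(c[2]),ray(t,c[0],z).round(3), t['pixels'][r['pixels']].mean(0).round())
        for r in tip_of(t,q): print(' tip',q,'%.2f'%r['conf'],np.round(r['position'],1),ray(t,r['position'],z).round(3))
    except Exception as e: print(q,e)
E
```

```text
pics
{'time_s': 0.0, 'joint_positions': array([ 1.25047874e+00,  4.94199022e-01,  1.34615061e+00,  1.61079918e-05,
        1.30250995e+00, -9.54966841e-02]), 'qvel': array([ 0.00154222, -0.00076876,  0.00028147, -0.00206806,  0.00058436,
        0.00155894]), 'joint_torque': array([-8.28980810e-04, -8.78806686e+01, -3.81872249e+01,  7.07981992e-02,
        5.29229140e-02,  6.62617072e-05]), 'tcp_pos': array([0.1391967 , 0.60889642, 0.21332183]), 'eef_rot': array([-3.52380150e-01, -3.12148848e+00,  1.94201718e-03]), 'force': array([ 0.36653461,  0.27567391, -0.57726441]), 'torque': array([-0.01586938, -0.01262442,  0.02206875]), 'grip_force': 0.0, 'opening': 0.0913786939859054}
fx 386.51252310830125 413.6309157278028
fy 386.51252310830125 413.6309157278028
cx 258.8290610256651 257.73539184999186
cy 180.82902931459276 183.2052408011814
pose [[ 0.00408311  0.99756218 -0.0696636   0.50211822]
 [-0.99989521  0.00310524 -0.01413951  0.01730897]
 [-0.01388872  0.06971403  0.99747033  0.92711177]
 [ 0.          0.          0.          1.        ]] [[ 7.97607124e-01  4.28247342e-01 -4.2476710
[... 2316 characters left out ...]
.  95.  62.]
 tip counter_grip 0.88 [123.4 217. ] [0.48  0.338 0.046]
teapot 0.97 [294.  72. 360. 107.] [328.  89.] [51. 43.] 36 [ 0.782 -0.133  0.03 ] [93. 51. 33.]
 tip teapot 0.58 [326.4  95.7] [ 0.766 -0.128  0.03 ]
pitcher 0.93 [246.  70. 288. 108.] [269.  91.] [37. 42.] 53 [0.778 0.006 0.03 ] [94. 96. 98.]
 tip pitcher 0.86 [273.7  95.6] [ 0.767 -0.004  0.03 ]
cup1 0.64 [178.  76. 203. 108.] [190.  92.] [28. 26.] 90 [0.775 0.194 0.03 ] [69. 78. 68.]
cup1 0.61 [212.  68. 236.  97.] [224.  84.] [27. 26.] 90 [0.796 0.114 0.03 ] [69. 79. 69.]
 tip cup1 0.70 [230.6  88.2] [0.785 0.098 0.03 ]
 tip cup1 0.66 [323.5  96.7] [ 0.764 -0.122  0.03 ]
 tip cup1 0.60 [194.1  95.4] [0.767 0.184 0.03 ]
```

```bash
python3 -c "
import cv2
a=cv2.imread('pics/top0.png');cv2.imwrite('pics/top0c.png',cv2.resize(a[55:335,90:450],(771,600),interpolation=cv2.INTER_CUBIC))"
```

```text
(no output)
```

View pics/top0c.png

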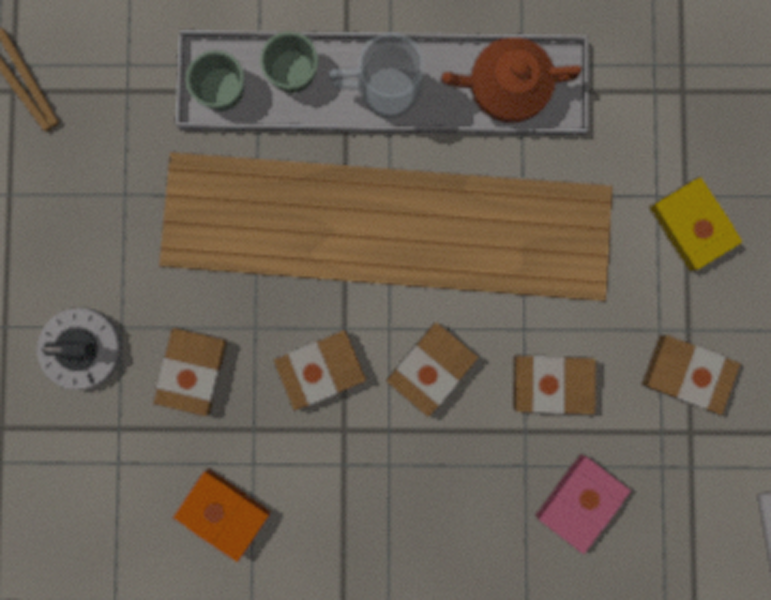

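View pics/side0.png

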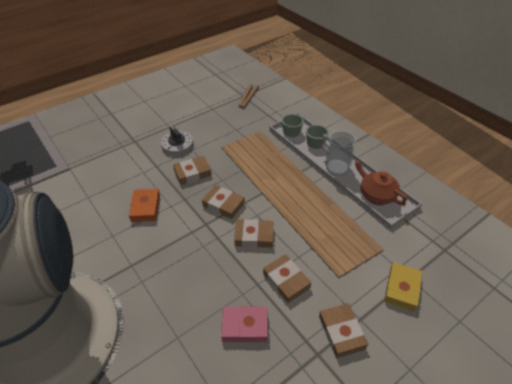

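Five tan boxes lie in a row at crop y≈370. The mat is clear and turned about 4°. The knob is at crop (75,350) with its pointer to the left and the long tick at (90,378). Next I write a planner and go to the knob for a closer look.

```bash
cat >> h.py <<'E'
def cur():
    s=state(); return R.from_rotvec(s['eef_rot']), np.array(s['tcp_pos'])
def down(phi): # tool down, tool y at world angle phi
    y=np.array([np.cos(phi),np.sin(phi),0]); z=np.array([0,0,-1.]); return R.from_matrix(np.c_[np.cross(y,z),y,z])
def legs(*targets, start=None):
    """targets: (R or None, p); prints turn rows then shift rows for each leg"""
    r,p=start or cur()
    for rt,pt in targets:
        if rt is not None:
            w=(r.inv()*rt).as_rotvec()/np.pi; n=int(np.ceil(np.abs(np.linalg.norm(w))/.057)) 
            if n: print('turn %d x'%n,(w/n).round(4).tolist())
            r=rt
        if pt is not None:
            d=r.inv().apply(np.array(pt)-p)/.05; n=int(np.ceil(np.linalg.norm(d)/.8)); 
            if n: print('shift %d x'%n,(d/n).round(3).tolist(), 'total',d.round(2).tolist())
            p=np.array(pt)
E
python3 - <<'E'
from h import *
t=capture('top'); m=trace(t,'mat')[0]['pixels'].astype(np.uint8)
c=cv2.boxPoints(cv2.minAreaRect(cv2.findNonZero(m))); print(np.array([ray(t,x,.005) for x in c]).round(3))
legs((down(0.0),[.44,.338,.2]))
E
```

```text
[[ 0.57   0.259  0.005]
 [ 0.701  0.252  0.005]
 [ 0.663 -0.251  0.005]
 [ 0.534 -0.239  0.005]]
turn 8 x [-0.0, 0.0, 0.0536]
shift 11 x [-0.493, 0.547, 0.025] total [-5.43, 6.01, 0.28]
```

```bash
python3 -m crank '[[0,0,0,0,0,0.0536],[0,0,0,0,0,0.0536],[0,0,0,0,0,0.0536],[0,0,0,0,0,0.0536],[0,0,0,0,0,0.0536],[0,0,0,0,0,0.0536],[0,0,0,0,0,0.0536],[0,0,0,0,0,0.0536],[-0.5,0.5,0,0,0,0],[-0.5,0.5,0,0,0,0]]' 50
python3 -m crank '[[-0.55,0.62,0,0,0,0],[-0.55,0.62,0,0,0,0],[-0.55,0.62,0,0,0,0],[-0.55,0.62,0,0,0,0],[-0.55,0.62,0,0,0,0],[-0.55,0.62,0,0,0,0],[-0.55,0.62,0,0,0,0],[-0.55,0.62,0,0,0,0],[0,0,0,0,0,0],[0,0,0,0,0,0]]'
python3 - <<'E'
from h import *
p=capture('wrist'); save(p,'w1.png'); print(np.round(p['pose'],3),p['fx'],p['cx'],p['cy'])
for r in tip_of(p,'counter_grip'): print(r['conf'],r['position'],ray(p,r['position'],.046).round(4))
for r in tip_of(p,'counter_base'): print(r['conf'],r['position'],ray(p,r['position'],0).round(4))
E
```

```text
time_s: 2.2
tcp_pos: [0.1896, 0.5587, 0.2138]
eef_rot: [2.222, 2.221, 0.0]
force: [0.3, 0.6, -0.1]
opening: 0.0501
grip_force: 0.0
time_s: 3.45
tcp_pos: [0.4367, 0.3391, 0.2139]
eef_rot: [-2.223, -2.22, 0.0]
force: [-0.3, 0.3, -0.5]
opening: 0.0499
grip_force: 0.0
[[ 1.     0.001  0.001  0.437]
 [-0.002  0.955  0.298  0.424]
 [-0.001 -0.298  0.955  0.384]
 [ 0.     0.     0.     1.   ]] 288.74644558002575 255.6676008033123 189.71085822802698
0.79 [293.8, 168.9] [0.4821 0.345  0.046 ]
0.89 [288.9, 161.4] [0.4813 0.3446 0.    ]
```

View pics/w1.png

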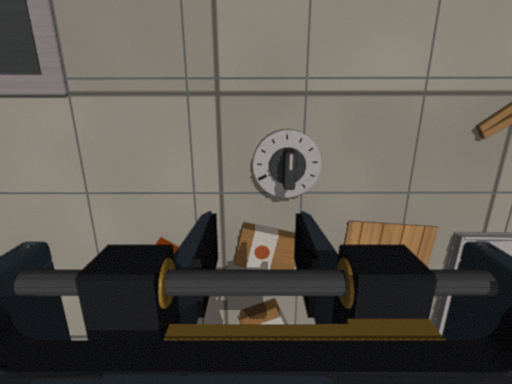

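The knob is at (290,168), its bar nearly vertical with the white pointer up (+y). The long tick is at the lower left, (262,178).

```bash
python3 - <<'E'
from h import *
p=capture('wrist')
im=p['pixels'][125:205,245:330]; cv2.imwrite('pics/w1c.png',cv2.resize(im[:,:,::-1],None,fx=7,fy=7,interpolation=cv2.INTER_CUBIC))
E
```

```text
(no output)
```

View pics/w1c.png

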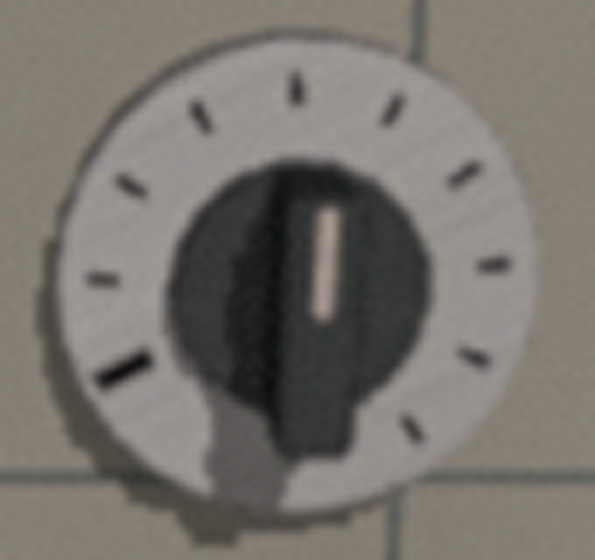

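The close-up shows the long tick at (124,369), the puck centre at (297,272) and the pointer line from (321,318) to (328,210).

```bash
python3 - <<'E'
from h import *
p=capture('wrist')
f=lambda u,v,z: ray(p,(245+u/7-.43,125+v/7-.43),z)[:2]
c=f(297,272,.018);t=f(124,369,.018);a=f(321,318,.056);b=f(328,210,.056);g=f(322,330,.056)
A=lambda d:np.arctan2(d[1],d[0])
print(c,A(t-c),A(b-a),a,b, 'turn',(A(t-c)-A(b-a))%(2*np.pi))
# pole for bar end at far (314,450)
phi=A(b-a)-np.pi/2; print('phi',phi)
q=[*c,.12]; legs((down(phi),q),(None,[*c,.032]))
E
```

```text
[0.47651121 0.34617947] -2.6146888183725205 1.543297279164088 [0.47657799 0.34652889] [0.47707739 0.36468484] turn 2.125199209642978
phi -0.02749904763080857
turn 1 x [-0.0, -0.0, 0.0088]
shift 3 x [0.052, 0.266, 0.626] total [0.16, 0.8, 1.88]
shift 3 x [0.0, 0.0, 0.587] total [0.0, 0.0, 1.76]
```

```bash
python3 -m crank '[[0.05,0.27,0.63,0,0,0.0088],[0.03,0.28,0.63,0,0,0],[0.03,0.28,0.63,0,0,0],[0,0,0,0,0,0],[0,0,0.5,0,0,0],[0,0,0.5,0,0,0],[0,0,0.5,0,0,0],[0,0,0.25,0,0,0],[0,0,0,0,0,0],[0,0,0,0,0,0]]' 50 10
python3 -m crank '[[0,0,0,0,0,0],[0,0,0,0,0,0],[0,0,0,0,0,0],[0,0,0,0,0,0],[0,0,0,0,0,0],[0,0,0,0,0,0],[0,0,0,0,0,0],[0,0,0,0,0,0],[0,0,0,0,0,0],[0,0,0,0,0,0]]' 5 10
python3 -c "
from workcell import state;s=state();print(s['joint_positions'].round(3),s['torque'])"
```

```text
time_s: 4.95
tcp_pos: [0.479, 0.344, 0.0331]
eef_rot: [2.253, 2.189, 0.002]
force: [0.2, 0.1, 0.1]
opening: 0.0502
grip_force: 0.0
time_s: 6.2
tcp_pos: [0.4771, 0.3436, 0.0319]
eef_rot: [-2.252, -2.188, 0.003]
force: [-9.0, 2.6, 7.6]
opening: 0.0137
grip_force: 10.0
[5.22e-01 6.70e-01 1.61e+00 1.00e-03 8.64e-01 5.50e-01] [0.39880487 1.75816863 0.01526072]
```

```bash
python3 -m crank '[[0,-0.04,0,0,0,0],[0,0,0,0,0,-0.055],[0,0,0,0,0,-0.055],[0,0,0,0,0,-0.055],[0,0,0,0,0,-0.055],[0,0,0,0,0,-0.055],[0,0,0,0,0,-0.055],[0,0,0,0,0,-0.055],[0,0,0,0,0,-0.055],[0,0,0,0,0,0]]'
python3 -m crank '[[0,0,0,0,0,-0.055],[0,0,0,0,0,-0.055],[0,0,0,0,0,-0.055],[0,0,0,0,0,-0.03],[0,0,0,0,0,-0.03],[0,0,0,0,0,-0.02],[0,0,0,0,0,0],[0,0,0,0,0,0],[0,0,0,0,0,0],[0,0,0,0,0,0]]'
python3 -c "
from workcell import state;s=state();print(s['joint_positions'].round(3),s['torque'])"
```

```text
time_s: 7.45
tcp_pos: [0.4767, 0.3434, 0.0319]
eef_rot: [0.342, 3.123, -0.0]
force: [0.6, -3.1, 2.5]
opening: 0.014
grip_force: 10.0
time_s: 8.7
tcp_pos: [0.4764, 0.3432, 0.0319]
eef_rot: [0.848, -3.024, 0.001]
force: [-1.2, -5.3, 4.3]
opening: 0.016
grip_force: 10.4
[ 0.523  0.669  1.613 -0.     0.86  -1.595] [-0.93764314  0.09695671 -0.36436443]
```

```bash
python3 -m crank '[[0,0,0,0,0,0],[0,0,0,0,0,0],[0,0,0,0,0,0],[0,0,-0.6,0,0,0],[0,0,-0.8,0,0,0],[0,0,-0.8,0,0,0],[0,0,-0.8,0,0,0],[0,0,-0.8,0,0,0],[0,0,0,0,0,0],[0,0,0,0,0,0]]' 60
python3 - <<'E'
from h import *
p=capture('wrist'); 
r=tip_of(p,'counter_grip'); print(r); c=proj(p,[.4765,.345,.04]); x,y=map(int,c); im=p['pixels'][max(y-50,0):y+50,max(x-50,0):x+50]; print(c)
cv2.imwrite('pics/w2.png',cv2.resize(im[:,:,::-1],None,fx=5,fy=5,interpolation=cv2.INTER_CUBIC))
E
```

```text
time_s: 9.95
tcp_pos: [0.4763, 0.3435, 0.2213]
eef_rot: [0.856, -3.022, 0.0]
force: [0.4, -0.5, -1.4]
opening: 0.06
grip_force: 0.0
[{'position': [258.2, 168.6], 'conf': 0.82}]
[256.19789916 171.68835456]
```

View pics/w2.png

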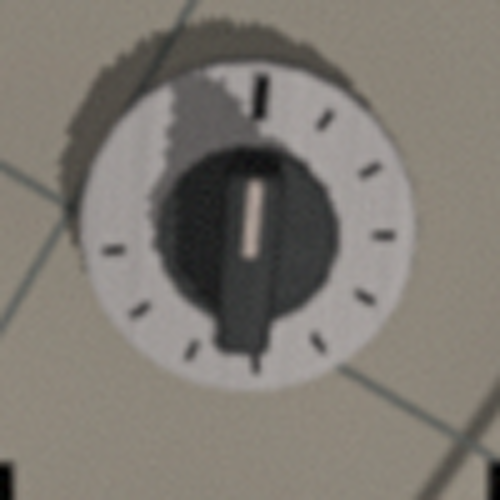

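The pointer lines up with the long tick at (262,97), so the knob is at zero. Next I measure the boxes by fitting projected box outlines to a colour mask.

```bash
cat >> h.py <<'E'
from scipy.optimize import minimize
MATC=np.array([.617,.005]); MYAW=-.0735
def corners(x,y,a):
    q=np.array([[i*.0425,j*.03,k] for i in(-1,1) for j in(-1,1) for k in(0,.024)]); c,s=np.cos(a),np.sin(a)
    return np.c_[x+c*q[:,0]-s*q[:,1], y+s*q[:,0]+c*q[:,1], q[:,2]]
def fit(p,xy):
    """box pose near xy, from colour (tan, low blue) outline"""
    im=p['pixels'].astype(int); sat=im[:,:,0]-im[:,:,2]
    u,v=proj(p,[*xy,.02]); S=4; k=abs(p['pose'][2][3]); rad=.075*p['fx']/k
    m=(sat>25).astype(np.uint8); yy,xx=np.mgrid[:384,:512]; m[(xx-u)**2+(yy-v)**2>rad**2]=0
    m=cv2.morphologyEx(m,cv2.MORPH_OPEN,np.ones((2,2))); 
    pts=cv2.findNonZero(m)
    if pts is None: return None
    h=np.zeros((384*S,512*S),np.uint8); cv2.fillConvexPoly(h,cv2.convexHull(np.round((pts.reshape(-1,2)+.5)*S).astype(np.int32)),1)
    b=[int(S*max(u-2*rad,0)),int(S*max(v-2*rad,0)),int(S*(u+2*rad)),int(S*(v+2*rad))]; h=h[b[1]:b[3],b[0]:b[2]]
    def cost(z):
        c=np.array([proj(p,X)+.5 for X in corners(*z)])*S-b[:2]
        g=np.zeros_like(h); cv2.fillConvexPoly(g,cv2.convexHull(np.round(c*16).astype(np.int32)),1,shift=4)
        return 1-(g&h).sum()/max((g|h).sum(),1)
    best=None
    for a in np.arange(0,np.pi,np.pi/6):
        r=minimize(cost,[*xy,a],method='Nelder-Mead',options=dict(initial_simplex=[[*xy,a],[xy[0]+.01,xy[1],a],[xy[0],xy[1]+.01,a],[*xy,a+.3]],xatol=1e-4,fatol=1e-4))
        if best is None or r.fun<best.fun: best=r
    return best.x, best.fun
def plan(b,my,al=np.pi/6,zt=.010,lift=.2,zhi=.12,start=None,off=0.):
    """b: box x,y,yaw; my: slot on the mat"""
    m=np.array([np.cos(MYAW),np.sin(MYAW),0]); Y=np.array([-m[1],m[0],0]); Z=np.array([0,0,1.])
    u=np.array([np.cos(b[2]),np.sin(b[2]),0]); u=u if u@m<0 else -u
    mk=lambda z,y:R.from_matrix(np.c_[np.cross(y,z),y,z])
    zg=-np.cos(al)*Z+np.sin(al)*u; rg=mk(zg,np.cross(Z,u))
    # box centre line at mid thickness under the tool axis
    C=np.array([b[0],b[1],.012]); p=C+zg*((zt-.012)/zg[2])+off*u
    r1=mk(-np.cos(al)*Z-np.sin(al)*m,-Y); zp=np.cos(al)*m-np.sin(al)*Z; r2=mk(zp,-Y)
    d=rg.inv().apply(C-p); goal=np.array([*MATC,.005+.0425+.0015])+Y*my; pp=goal-r2.apply(d)
    hov=p-zg*.08; up=p+[0,0,lift-p[2]]; over=pp+[0,0,zhi]
    print('grasp',p.round(4),'place',pp.round(4))
    legs((rg,hov),(None,p),(None,up),(r1,None),(r2,over),(None,pp),(None,pp-zp*.1),start=start)
E
python3 - <<'E'
from h import *
t=capture('top'); save(t,'top1.png')
for xy in [(.455,.218),(.457,.076),(.459,-.045),(.445,-.18),(.455,-.323)]:
    f=fit(t,xy); print(f[0].round(4) if f else f, f and round(f[1],3))
E
```

```text
[0.4526 0.217  2.9279] 0.072
[0.4542 0.0739 1.9724] 0.036
[ 0.4558 -0.0491  2.4536] 0.024
[ 0.4388 -0.1827  1.5564] 0.054
[ 0.4513 -0.3322  1.2142] 0.042
```

View pics/top1.png

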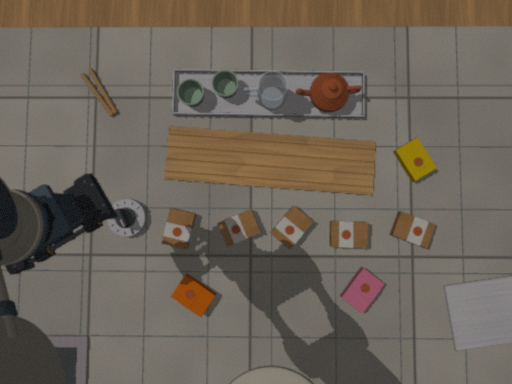

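Nothing has been disturbed and all five fits are good. First box is the one at (178,229).

```bash
python3 - <<'E'
from h import *
p=capture('wrist'); f=fit(p,(.4526,.217)); print(f)
plan([.4526,.217,2.928],.19)
E
```

```text
(array([0.4528555 , 0.22035039, 2.91572489]), np.float64(0.02169183202735203))
grasp [0.4515 0.2172 0.01  ] place [0.6329 0.1943 0.0478]
turn 14 x [-0.014, -0.0057, -0.0525]
shift 5 x [0.431, 0.514, 0.405] total [2.15, 2.57, 2.03]
shift 3 x [-0.0, 0.0, 0.533] total [-0.0, 0.0, 1.6]
shift 5 x [-0.38, -0.0, -0.658] total [-1.9, -0.0, -3.29]
turn 1 x [-0.0223, -0.0, -0.0386]
turn 9 x [0.0, 0.0556, -0.0]
shift 5 x [0.254, 0.038, 0.697] total [1.27, 0.19, 3.49]
shift 3 x [-0.693, 0.0, 0.4] total [-2.08, 0.0, 1.2]
shift 3 x [-0.0, 0.0, -0.667] total [-0.0, 0.0, -2.0]
```

```bash
sed -i 's/u if u@m<0 else -u/u if u@(Y-m)>0 else -u/; s/np.cross(Z,u))$/-np.cross(Z,u))/; s/-Y); zp=/Y); zp=/; s/r2=mk(zp,-Y)/r2=mk(zp,Y)/' h.py; grep -n "mk(" h.py; python3 - <<'E'
from h import *
plan([.4526,.219,2.92],.19)
E
```

```text
55:    zg=-np.cos(al)*Z+np.sin(al)*u; rg=mk(zg,-np.cross(Z,u))
58:    r1=mk(-np.cos(al)*Z-np.sin(al)*m,Y); zp=np.cos(al)*m-np.sin(al)*Z; r2=mk(zp,Y)
grasp [0.4515 0.2193 0.01  ] place [0.6329 0.1943 0.0478]
turn 6 x [-0.0108, 0.0263, 0.0401]
shift 5 x [-0.433, -0.506, 0.404] total [-2.16, -2.53, 2.02]
shift 2 x [0.0, -0.0, 0.8] total [0.0, -0.0, 1.6]
shift 5 x [0.38, 0.0, -0.658] total [1.9, 0.0, -3.29]
turn 1 x [0.0236, 0.0, -0.0408]
turn 9 x [-0.0, -0.0556, -0.0]
shift 5 x [-0.254, -0.046, 0.698] total [-1.27, -0.23, 3.49]
shift 4 x [0.52, 0.0, 0.3] total [2.08, 0.0, 1.2]
shift 3 x [0.0, -0.0, -0.667] total [0.0, -0.0, -2.0]
```

```bash
python3 -m crank '[[0,0,0,-0.0108,0.0263,0.0401],[0,0,0,-0.0108,0.0263,0.0401],[0,0,0,-0.0108,0.0263,0.0401],[0,0,0,-0.0108,0.0263,0.0401],[0,0,0,-0.0108,0.0263,0.0401],[0,0,0,-0.0108,0.0263,0.0401],[-0.72,-0.84,0.67,0,0,0],[-0.72,-0.84,0.67,0,0,0],[-0.72,-0.84,0.67,0,0,0],[0,0,0,0,0,0]]' 78 25
python3 - <<'E'
from h import *
p=capture('wrist'); f=fit(p,(.4526,.219)); print(f); s=state(); print(s['joint_positions'].round(2))
plan([.4526,.219,2.92],.19)
E
```

```text
time_s: 11.4
tcp_pos: [0.4891, 0.2131, 0.0823]
eef_rot: [-0.294, -2.598, -0.077]
force: [0.5, -0.0, 0.6]
opening: 0.0782
grip_force: 0.0
(array([ 0.45344265,  0.22017269, -0.2251903 ]), np.float64(0.018653728390409352))
[ 0.17  0.76  1.34  0.2   1.53 -1.23]
grasp [0.4515 0.2193 0.01  ] place [0.6329 0.1943 0.0478]
turn 1 x [0.0004, -0.0009, -0.0007]
shift 1 x [-0.073, -0.084, 0.069] total [-0.07, -0.08, 0.07]
shift 2 x [0.0, -0.0, 0.8] total [0.0, -0.0, 1.6]
shift 5 x [0.38, 0.0, -0.658] total [1.9, 0.0, -3.29]
turn 1 x [0.0236, 0.0, -0.0408]
turn 9 x [-0.0, -0.0556, -0.0]
shift 5 x [-0.254, -0.046, 0.698] total [-1.27, -0.23, 3.49]
shift 4 x [0.52, 0.0, 0.3] total [2.08, 0.0, 1.2]
shift 3 x [0.0, -0.0, -0.667] total [0.0, -0.0, -2.0]
```

```bash
python3 -m crank '[[-0.07,-0.08,0.07,0.0004,-0.0009,-0.0007],[0,0,0.4,0,0,0],[0,0,0.4,0,0,0],[0,0,0.4,0,0,0],[0,0,0.4,0,0,0],[0,0,0,0,0,0],[0,0,0,0,0,0],[0,0,0,0,0,0],[0,0,0,0,0,0],[0,0,0,0,0,0]]' 78 25
python3 -m crank '[[0,0,0,0,0,0],[0,0,0,0,0,0],[0,0,0,0,0,0],[0,0,0,0,0,0],[0,0,0,0,0,0],[0,0,0,0,0,0],[0,0,0,0,0,0],[0.38,0,-0.66,0,0,0],[0.38,0,-0.66,0,0,0],[0,0,0,0,0,0]]' 45 25
python3 -m crank '[[0.38,0,-0.66,0,0,0],[0.38,0,-0.66,0,0,0],[0.38,0,-0.66,0,0,0],[0,0,0,0.0236,0,-0.0408],[0,0,0,0,0,0],[0,0,0,0,0,0],[0,0,0,0,0,0],[0,0,0,0,0,0],[0,0,0,0,0,0],[0,0,0,0,0,0]]'
```

```text
time_s: 12.7
tcp_pos: [0.4526, 0.2204, 0.0115]
eef_rot: [-0.287, -2.608, -0.078]
force: [-0.2, 0.1, 0.3]
opening: 0.0785
grip_force: 0.0
time_s: 13.95
tcp_pos: [0.4535, 0.2208, 0.0894]
eef_rot: [-0.286, -2.612, -0.08]
force: [-0.7, 0.6, -1.5]
opening: 0.06
grip_force: 25.0
time_s: 15.2
tcp_pos: [0.4519, 0.2202, 0.2017]
eef_rot: [-0.094, -2.62, -0.026]
force: [-0.5, -0.3, -1.9]
opening: 0.0602
grip_force: 25.0
```

```bash
python3 -m crank '[[0,0,0,0,-0.0556,0],[0,0,0,0,-0.0556,0],[0,0,0,0,-0.0556,0],[0,0,0,0,-0.0556,0],[0,0,0,0,-0.0556,0],[0,0,0,0,-0.0556,0],[0,0,0,0,-0.0556,0],[0,0,0,0,-0.0556,0],[0,0,0,0,-0.0556,0],[0,0,0,0,0,0]]' - 40
python3 -m crank '[[-0.25,-0.05,0.7,0,0,0],[-0.25,-0.05,0.7,0,0,0],[-0.25,-0.05,0.7,0,0,0],[-0.25,-0.05,0.7,0,0,0],[-0.25,-0.05,0.7,0,0,0],[0,0,0,0,0,0],[0,0,0,0,0,0],[0,0,0,0,0,0],[0,0,0,0,0,0],[0,0,0,0,0,0]]'
python3 - <<'E'
from h import *
s=state(); print(s['joint_positions'].round(2)); p=capture('side'); save(p,'s1.png')
r2=R.from_matrix(np.array([[np.cos(MYAW),-np.sin(MYAW),0],[np.sin(MYAW),np.cos(MYAW),0],[0,0,1]])); r,q=cur(); print((r2.inv()*r).as_matrix().round(3))
E
```

```text
time_s: 16.45
tcp_pos: [0.4546, 0.2134, 0.2286]
eef_rot: [0.116, 2.381, -0.123]
force: [-0.3, -0.4, -2.7]
opening: 0.06
grip_force: 40.0
time_s: 17.7
tcp_pos: [0.6212, 0.1827, 0.1664]
eef_rot: [0.127, 2.425, -0.133]
force: [-0.9, 0.6, -1.6]
opening: 0.0598
grip_force: 40.0
[ 0.39  0.47  1.91 -1.22  0.4  -0.  ]
[[-0.756  0.054  0.653]
 [ 0.     0.997 -0.082]
 [-0.655 -0.062 -0.753]]
```

View pics/s1.png

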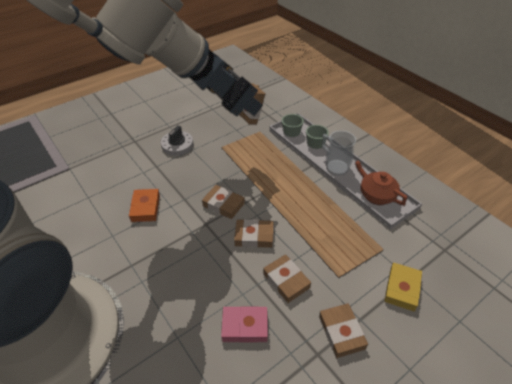

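The tilt stalls because joint 4 is at its −1.22 limit. I'll identify the kinematics from known states so I can plan a feasible tilt.

```bash
cat > kin.py <<'E'
import numpy as np
from scipy.spatial.transform import Rotation as R
from scipy.optimize import least_squares
LO=np.array([-2.91,-.82,.22,-1.22,.12,-3.08]);HI=np.array([2.91,2.16,2.67,4.37,2.79,3.08])
def rot(q): return R.from_euler('ZYZYZ',[q[0],q[1]+q[2],q[3],q[4],q[5]]) if False else R.from_euler('z',q[0])*R.from_euler('y',q[1]+q[2])*R.from_euler('z',q[3])*R.from_euler('y',q[4])*R.from_euler('z',q[5])
def fk(q,P):
    a1,h,L2,a3,L3,L=P; r1=R.from_euler('z',q[0]); ra=r1*R.from_euler('y',q[1]); rb=r1*R.from_euler('y',q[1]+q[2])
    return r1.apply([a1,0,h])+ra.apply([0,0,L2])+rb.apply([a3,0,L3])+rot(q).apply([0,0,L])
D=[([1.25047874,.494199022,1.34615061,0,1.30250995,-.0954966841],[0.1391967,0.60889642,0.21332183]),
([.522,.67,1.61,.001,.864,.550],[.4771,.3436,.0319]),([.523,.669,1.613,0,.86,-1.595],[.4764,.3432,.0319]),
([.17,.76,1.34,.2,1.53,-1.23],[.4891,.2131,.0823]),([.39,.47,1.91,-1.22,.4,0],[.6212,.1827,.1664])]
E
python3 - <<'E'
from kin import *
from h import state
s=state(); D.append((s['joint_positions'],s['tcp_pos'])); 
f=lambda P: np.concatenate([fk(q,P)-p for q,p in D]+[np.array([P[3]])*.01])
r=least_squares(f,[0,.4,.4,0,.4,.25]); print(r.x.round(4),(f(r.x)*1000).round(1))
A=rot(s['joint_positions']).inv()*R.from_rotvec(s['eef_rot']); print(A.as_rotvec())
A=rot(D[0][0]).inv()*R.from_rotvec([-3.52380150e-01, -3.12148848e+00,  1.94201718e-03]); print(A.as_rotvec())
E
```

```text
[0.0756 0.2286 0.5108 0.0881 0.3331 0.3021] [ 54.5 -25.  -10.7  32.1 -50.4  11.3  32.3 -49.9  11.2  25.  -64.   10.8
   8.9 -43.1 -13.5  11.2 -39.7  -9.1   0.9]
[-2.46629547e-16 -1.84972160e-16  1.57079633e+00]
[-1.33120401e-05  1.09796018e-05  1.57080059e+00]
```

```bash
cat >> kin.py <<'E'
TOOL=R.from_euler('z',np.pi/2)
def fk(q,P):
    a1,h,L2,a3,L3,L,b=P; r1=R.from_euler('z',q[0]); ra=r1*R.from_euler('y',q[1]); rb=r1*R.from_euler('y',q[1]+q[2])
    return r1.apply([a1,b,h])+ra.apply([0,0,L2])+rb.apply([a3,0,L3])+rot(q).apply([0,0,L])
E
python3 - <<'E'
from kin import *
from h import state
s=state(); D.append((s['joint_positions'],s['tcp_pos'])); 
f=lambda P: np.concatenate([fk(q,P)-p for q,p in D]+[np.array([P[3],P[0]])*.0001])
r=least_squares(f,[0,.4,.4,0,.4,.25,.06],xtol=1e-14,ftol=1e-14); print(r.x.round(4),(f(r.x)*1000).round(1))
P=r.x
open('kin.py','a').write('P=np.array(%s)\n'%r.x.tolist())
from h import *
from kin import *
E
cat >> kin.py <<'E'
def ik(p,Rt,n=60,seed=None):
    rng=np.random.default_rng(0); sols=[]
    f=lambda q: np.concatenate([(fk(q,P)-p)*5,(Rt.inv()*(rot(q)*TOOL)).as_rotvec()])
    for i in range(n):
        q0=LO+(HI-LO)*rng.random(6); q0[0]=np.arctan2(p[1],p[0])+.3*rng.normal()
        r=least_squares(f,np.clip(q0,LO+.01,HI-.01),bounds=(LO,HI))
        if r.cost<1e-7 and not any(np.abs(r.x-x).max()<.05 for x in sols): sols.append(r.x)
    return sols
E
python3 - <<'E'
from kin import *
m=np.array([np.cos(.0735),-np.sin(.0735),0]);Y=np.array([-m[1],m[0],0]);Z=np.array([0,0,1.])
for y in (.19,-.19):
  for be in (30,40,60,75,90):
    b=np.radians(be); z=np.sin(b)*m-np.cos(b)*Z
    for s in (1,-1):
        Rt=R.from_matrix(np.c_[np.cross(s*Y,z),s*Y,z]); p=np.array([.617,.005,.05])+Y*y+z*.019
        print(y,be,s,[x.round(2).tolist() for x in ik(p,Rt,30)])
E
```

```text
[0.0025 0.2516 0.6029 0.1199 0.3781 0.3553 0.0598] [-0.5 -1.  -2.4  0.   0.1 -0.2  0.1  0.6 -0.2  2.   3.4  4.4 -1.5 -3.8
 -3.2  1.2 -0.4  1.7  0.   0. ]
0.19 30 1 [[0.3, 0.68, 1.84, -0.99, 0.22, -0.26]]
0.19 30 -1 [[0.3, 0.68, 1.84, -0.99, 0.22, 2.88]]
0.19 40 1 [[0.34, 0.73, 1.96, 4.06, 0.33, 1.0]]
0.19 40 -1 [[0.34, 0.73, 1.96, 4.06, 0.33, -2.14]]
0.19 60 1 [[0.42, 0.95, 2.12, 3.65, 0.99, 1.53]]
0.19 60 -1 [[0.42, 0.95, 2.12, 3.65, 0.99, -1.61]]
0.19 75 1 [[0.46, 1.17, 2.15, 3.66, 1.46, 1.66]]
0.19 75 -1 [[0.46, 1.17, 2.15, 3.66, 1.46, -1.48]]
0.19 90 1 [[0.47, 1.37, 2.09, 3.71, 1.84, 1.74]]
0.19 90 -1 [[0.47, 1.37, 2.09, 3.71, 1.84, -1.4]]
-0.19 30 1 [[-0.5, 0.66, 1.94, 1.31, 0.22, 3.02]]
-0.19 30 -1 [[-0.5, 0.66, 1.94, 1.31, 0.22, -0.12]]
-0.19 40 1 [[-0.55, 0.72, 2.07, 2.32, 0.41, 1.97]]
-0.19 40 -1 [[-0.55, 0.72, 2.07, 2.32, 0.41, -1.17]]
-0.19 60 1 [[-0.65, 0.99, 2.26, 2.59, 1.14, 1.51]]
-0.19 60 -1 [[-0.65, 0.99, 2.26, 2.59, 1.14, -1.64]]
-0.19 75 1 [[-0.71, 1.26, 2.29, 2.53, 1.64, 1.33]]
-0.19 75 -1 [[-0.71, 1.26, 2.29, 2.53, 1.64, -1.81]]
-0.19 90 1 [[-0.73, 1.47, 2.21, 2.41, 1.99, 1.22]]
-0.19 90 -1 [[-0.73, 1.47, 2.21, 2.41, 1.99, -1.92]]
```

The kinematic model fits well, and the placing tilt needs joint 4 near π. I'll plan joint-interpolated transfers and turn them into rows.

```bash
cat > jp.py <<'E'
from h import *
import h
from kin import *
VM=np.array([1.3,1.3,1.78,2.08,2.08,2.08])*.9/8
m=np.array([np.cos(MYAW),np.sin(MYAW),0]); Y=np.array([-m[1],m[0],0]); Z=np.array([0,0,1.])
mk=lambda z,y:R.from_matrix(np.c_[np.cross(y,z),y,z])
def rows(q0,q1,show=True):
    N=400; Q=[q0+(q1-q0)*k/N for k in range(N+1)]
    T=[(rot(q)*TOOL,fk(q,P)) for q in Q]
    n=max(np.ceil(np.max(np.abs(q1-q0)/VM)),1)
    L=sum((T[k][0].inv()*T[k+1][0]).magnitude() for k in range(N)); D=sum(np.linalg.norm(T[k+1][1]-T[k][1]) for k in range(N))
    n=int(max(n,np.ceil(L/.165),np.ceil(D/.042)))
    out=[];zs=[]
    for k in range(n):
        (a,pa),(b,pb)=[(rot(q)*TOOL,fk(q,P)) for q in (q0+(q1-q0)*k/n,q0+(q1-q0)*(k+1)/n)]
        out.append([*(a.inv().apply(pb-pa)/.05).round(2),*((a.inv()*b).as_rotvec()/np.pi).round(3)]); zs.append(pb.round(2).tolist())
    if show:
        for i in range(0,n,10): print('[['+'],['.join(','.join('%g'%v for v in r) for r in out[i:i+10])+']]')
        print('tcp path',zs[::3])
    return n
def near(sols,q): return min(sols,key=lambda x:np.abs(x-q).sum()) if sols else None
def geo(b,s,usign,al,zt=.010):
    u=usign*np.array([np.cos(b[2]),np.sin(b[2]),0]); zg=-np.cos(al)*Z+np.sin(al)*u; rg=mk(zg,s*np.cross(Z,u))
    C=np.array([b[0],b[1],.012]); p=C+zg*((zt-.012)/zg[2]); zp=np.cos(al)*m-np.sin(al)*Z; r2=mk(zp,-s*Y)
    return rg,p,zg,r2,zp,rg.inv().apply(C-p)
def slot(y,dz=.0015): return np.array([*MATC,.0475+dz])+Y*y
E
python3 - <<'E'
from jp import *
s=state(); q=s['joint_positions']; print(q.round(3)); D[0:5]=[];
rg,p,zg,r2,zp,d=geo([.4526,.219,2.92],-1,1,np.pi/6)
pp=slot(.19)-r2.apply(d); over=pp+[-.02,0,.11]; S=ik(over,r2); print([x.round(2) for x in S]); q1=near(S,q); print(pp)
print(rows(q,q1))
E
```

```text
[ 0.394  0.466  1.905 -1.223  0.401  0.   ]
[array([0.46, 0.65, 2.18, 3.81, 0.78, 1.35])]
[0.63294703 0.19434015 0.0478453 ]
[[0.52,-0.07,0.01,0.005,0.02,0.048],[0.52,-0.11,0.02,0.006,0.02,0.048],[0.51,-0.15,0.02,0.007,0.02,0.048],[0.5,-0.18,0.02,0.008,0.019,0.048],[0.49,-0.21,0.03,0.009,0.019,0.048],[0.48,-0.24,0.03,0.01,0.019,0.048],[0.46,-0.27,0.03,0.011,0.018,0.048],[0.44,-0.29,0.03,0.012,0.018,0.048],[0.41,-0.31,0.04,0.013,0.017,0.048],[0.39,-0.32,0.04,0.013,0.017,0.048]]
[[0.37,-0.33,0.04,0.014,0.016,0.048],[0.35,-0.34,0.04,0.014,0.016,0.048],[0.33,-0.34,0.04,0.015,0.015,0.048],[0.31,-0.34,0.04,0.015,0.015,0.048],[0.3,-0.34,0.04,0.015,0.014,0.048],[0.28,-0.34,0.03,0.015,0.014,0.048],[0.27,-0.33,0.03,0.016,0.014,0.048],[0.27,-0.32,0.03,0.016,0.013,0.048],[0.26,-0.32,0.02,0.016,0.013,0.048],[0.26,-0.31,0.02,0.016,0.013,0.048]]
[[0.26,-0.31,0.01,0.017,0.013,0.048],[0.27,-0.31,0.01,0.017,0.013,0.047],[0.28,-0.31,0,0.017,0.013,0.047],[0.29,-0.31,-0,0.018,0.013,0.047],[0.3,-0.32,-0.01,0.018,0.013,0.047],[0.31,-0.33,-0.01,0.019,0.013,0.046],[0.32,-0.34,-0.02,0.019,0.013,0.046],[0.33,-0.36,-0.03,0.02,0.013,0.045],[0.33,-0.38,-0.03,0.021,0.013,0.045],[0.34,-0.41,-0.04,0.022,0.013,0.044]]
[[0.34,-0.43,-0.04,0.023,0.013,0.044],[0.34,-0.46,-0.05,0.024,0.012,0.043],[0.34,-0.49,-0.05,0.025,0.012,0.043],[0.33,-0.53,-0.05,0.026,0.011,0.042],[0.32,-0.56,-0.06,0.027,0.01,0.041],[0.31,-0.59,-0.06,0.028,0.01,0.041],[0.29,-0.63,-0.06,0.029,0.009,0.04],[0.26,-0.66,-0.06,0.03,0.007,0.039]]
tcp path [[0.6, 0.18, 0.15], [0.54, 0.19, 0.1], [0.47, 0.22, 0.07], [0.41, 0.26, 0.05], [0.37, 0.33, 0.05], [0.36, 0.39, 0.07], [0.37, 0.44, 0.1], [0.41, 0.48, 0.13], [0.46, 0.49, 0.16], [0.52, 0.46, 0.18], [0.58, 0.41, 0.19], [0.62, 0.33, 0.18], [0.62, 0.23, 0.17]]
38
```

```bash
python3 - <<'E'
from jp import *
q=state()['joint_positions']
rg,p,zg,r2,zp,d=geo([.4526,.219,2.92],-1,1,np.pi/6)
pp=slot(.19)-r2.apply(d); over=pp+[-.02,0,.11]; q1=near(ik(over,r2,30),q)
a=q.copy(); a[1]-=.35; b=q1.copy(); b[1]-=.3
print(rows(q,a)); print(rows(a,b)); print(rows(b,q1))
E
```

```text
[[-0.54,-0.01,-0.52,-0.006,-0.016,0.007],[-0.54,-0.01,-0.52,-0.006,-0.016,0.007],[-0.54,-0.01,-0.52,-0.006,-0.016,0.007],[-0.54,-0.01,-0.52,-0.006,-0.016,0.007],[-0.54,-0.01,-0.52,-0.006,-0.016,0.007],[-0.54,-0.01,-0.52,-0.006,-0.016,0.007]]
tcp path [[0.63, 0.18, 0.21], [0.62, 0.18, 0.32]]
6
[[0.53,-0.07,0.02,0.005,0.02,0.048],[0.53,-0.11,0.03,0.006,0.02,0.048],[0.53,-0.15,0.03,0.007,0.02,0.048],[0.51,-0.19,0.03,0.008,0.02,0.048],[0.5,-0.22,0.04,0.01,0.019,0.048],[0.48,-0.25,0.04,0.011,0.019,0.048],[0.46,-0.27,0.04,0.012,0.018,0.048],[0.44,-0.3,0.04,0.012,0.018,0.048],[0.42,-0.31,0.05,0.013,0.017,0.048],[0.39,-0.33,0.05,0.014,0.017,0.048]]
[[0.37,-0.34,0.05,0.014,0.016,0.048],[0.34,-0.34,0.05,0.015,0.015,0.048],[0.32,-0.34,0.05,0.015,0.015,0.048],[0.31,-0.34,0.05,0.015,0.014,0.048],[0.29,-0.34,0.05,0.016,0.014,0.048],[0.28,-0.33,0.04,0.016,0.014,0.048],[0.27,-0.33,0.04,0.016,0.013,0.048],[0.26,-0.32,0.04,0.016,0.013,0.048],[0.26,-0.31,0.03,0.016,0.013,0.048],[0.26,-0.31,0.03,0.016,0.013,0.048]]
[[0.26,-0.3,0.02,0.017,0.013,0.048],[0.27,-0.3,0.02,0.017,0.013,0.048],[0.28,-0.3,0.01,0.
[... 364 characters left out ...]
.025,0.012,0.043],[0.35,-0.52,-0.05,0.026,0.011,0.042],[0.34,-0.55,-0.05,0.027,0.011,0.041],[0.32,-0.59,-0.05,0.028,0.01,0.041],[0.3,-0.62,-0.05,0.029,0.009,0.04],[0.28,-0.66,-0.05,0.03,0.008,0.039]]
tcp path [[0.6, 0.18, 0.37], [0.55, 0.19, 0.3], [0.5, 0.23, 0.25], [0.45, 0.28, 0.22], [0.41, 0.34, 0.22], [0.39, 0.4, 0.24], [0.39, 0.45, 0.27], [0.42, 0.48, 0.32], [0.46, 0.49, 0.36], [0.51, 0.46, 0.39], [0.57, 0.4, 0.4], [0.6, 0.32, 0.4], [0.62, 0.23, 0.36]]
38
[[0.71,-0.07,0.28,0.005,0.016,-0.008],[0.71,-0.07,0.28,0.005,0.016,-0.008],[0.71,-0.07,0.28,0.005,0.016,-0.008],[0.71,-0.07,0.28,0.005,0.016,-0.008],[0.71,-0.07,0.28,0.005,0.016,-0.008]]
tcp path [[0.62, 0.2, 0.31], [0.62, 0.2, 0.2]]
5
```

```bash
python3 -m crank '[[-0.54,-0.01,-0.52,-0.006,-0.016,0.007],[-0.54,-0.01,-0.52,-0.006,-0.016,0.007],[-0.54,-0.01,-0.52,-0.006,-0.016,0.007],[-0.54,-0.01,-0.52,-0.006,-0.016,0.007],[-0.54,-0.01,-0.52,-0.006,-0.016,0.007],[-0.54,-0.01,-0.52,-0.006,-0.016,0.007],[0,0,0,0,0,0],[0,0,0,0,0,0],[0,0,0,0,0,0],[0,0,0,0,0,0]]' >/dev/null
python3 -m crank '[[0.53,-0.07,0.02,0.005,0.02,0.048],[0.53,-0.11,0.03,0.006,0.02,0.048],[0.53,-0.15,0.03,0.007,0.02,0.048],[0.51,-0.19,0.03,0.008,0.02,0.048],[0.5,-0.22,0.04,0.01,0.019,0.048],[0.48,-0.25,0.04,0.011,0.019,0.048],[0.46,-0.27,0.04,0.012,0.018,0.048],[0.44,-0.3,0.04,0.012,0.018,0.048],[0.42,-0.31,0.05,0.013,0.017,0.048],[0.39,-0.33,0.05,0.014,0.017,0.048]]'
python3 -c "
from jp import *
s=state();q=s['joint_positions'];print(q.round(2),(fk(q,P)-s['tcp_pos']).round(4))"
```

```text
time_s: 20.25
tcp_pos: [0.45, 0.282, 0.2205]
eef_rot: [2.113, 2.039, 0.703]
force: [-0.5, 0.5, -2.6]
opening: 0.0598
grip_force: 40.0
[0.42 0.18 1.98 0.09 0.5  0.39] [-0.0015 -0.0003  0.0006]
```

Tracking exactly; continue.

```bash
python3 -m crank '[[0.37,-0.34,0.05,0.014,0.016,0.048],[0.34,-0.34,0.05,0.015,0.015,0.048],[0.32,-0.34,0.05,0.015,0.015,0.048],[0.31,-0.34,0.05,0.015,0.014,0.048],[0.29,-0.34,0.05,0.016,0.014,0.048],[0.28,-0.33,0.04,0.016,0.014,0.048],[0.27,-0.33,0.04,0.016,0.013,0.048],[0.26,-0.32,0.04,0.016,0.013,0.048],[0.26,-0.31,0.03,0.016,0.013,0.048],[0.26,-0.31,0.03,0.016,0.013,0.048]]' >/dev/null
python3 -m crank '[[0.26,-0.3,0.02,0.017,0.013,0.048],[0.27,-0.3,0.02,0.017,0.013,0.048],[0.28,-0.3,0.01,0.017,0.013,0.048],[0.29,-0.3,0.01,0.017,0.013,0.047],[0.3,-0.31,0,0.018,0.013,0.047],[0.31,-0.32,-0.01,0.019,0.013,0.047],[0.32,-0.33,-0.01,0.019,0.013,0.046],[0.33,-0.35,-0.02,0.02,0.013,0.046],[0.34,-0.37,-0.03,0.021,0.013,0.045],[0.35,-0.39,-0.03,0.022,0.013,0.045]]' >/dev/null
python3 -m crank '[[0.36,-0.42,-0.04,0.023,0.013,0.044],[0.36,-0.45,-0.04,0.024,0.012,0.043],[0.36,-0.48,-0.04,0.025,0.012,0.043],[0.35,-0.52,-0.05,0.026,0.011,0.042],[0.34,-0.55,-0.05,0.027,0.011,0.041],[0.32,-0.59,-0.05,0.028,0.01,0.041],[0.3,-0.62,-0.05,0.029,0.009,0.04],[0.28,-0.66,-0.05,0.03,0.008,0.039],[0.71,-0.07,0.28,0.005,0.016,-0.008],[0.71,-0.07,0.28,0.005,0.016,-0.008]]'
python3 - <<'E'
from jp import *
s=state();q=s['joint_positions'];print(q.round(2),(fk(q,P)-s['tcp_pos']).round(4))
rg,p,zg,r2,zp,d=geo([.4526,.219,2.92],-1,1,np.pi/6)
pp=slot(.19)-r2.apply(d)
legs((r2,pp+[-.0,0,.06]),(None,pp),(None,pp-zp*.1))
w=capture('side'); save(w,'s2.png')
E
```

```text
time_s: 24.0
tcp_pos: [0.6207, 0.1975, 0.2684]
eef_rot: [0.141, 1.925, 0.034]
force: [1.0, 0.3, -1.2]
opening: 0.0597
grip_force: 40.0
[0.47 0.48 2.16 3.84 0.8  1.33] [0.0029 0.0003 0.0041]
turn 2 x [0.0049, 0.026, -0.0139]
shift 5 x [0.531, -0.009, 0.364] total [2.66, -0.04, 1.82]
shift 2 x [0.52, 0.0, 0.3] total [1.04, 0.0, 0.6]
shift 3 x [0.0, -0.0, -0.667] total [0.0, -0.0, -2.0]
```

View pics/s2.png

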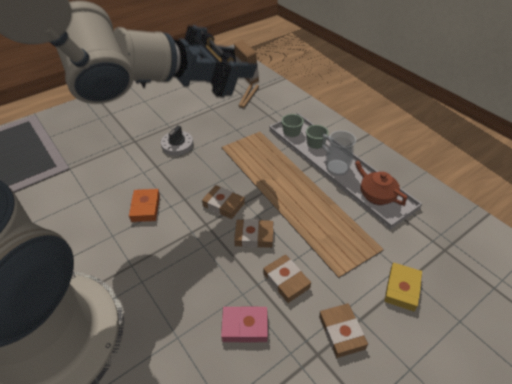

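The box is held near (248,60), about upright, with the mat clear below. Lowering it now.

```bash
python3 -m crank '[[0,0,0,0.0049,0.026,-0.0139],[0,0,0,0.0049,0.026,-0.0139],[0.53,-0.01,0.36,0,0,0],[0.53,-0.01,0.36,0,0,0],[0.53,-0.01,0.36,0,0,0],[0.53,-0.01,0.36,0,0,0],[0.53,-0.01,0.36,0,0,0],[0,0,0,0,0,0],[0,0,0,0,0,0],[0,0,0,0,0,0]]'
python3 - <<'E'
from jp import *
rg,p,zg,r2,zp,d=geo([.4526,.219,2.92],-1,1,np.pi/6)
pp=slot(.19)-r2.apply(d)
legs((r2,pp))
w=capture('top'); u=proj(w,[.62,.195,.05]).astype(int); im=w['pixels'][u[1]-40:u[1]+40,u[0]-50:u[0]+50,::-1]
w=capture('side'); u=proj(w,[.62,.195,.07]).astype(int); im2=w['pixels'][u[1]-40:u[1]+40,u[0]-50:u[0]+50,::-1]
cv2.imwrite('pics/c3.png',cv2.resize(np.hstack([im,im2]),None,fx=4,fy=4,interpolation=cv2.INTER_CUBIC))
E
```

```text
time_s: 25.3
tcp_pos: [0.6335, 0.1937, 0.1115]
eef_rot: [0.081, 2.084, -0.043]
force: [0.7, 0.1, -0.9]
opening: 0.0596
grip_force: 40.0
turn 1 x [-0.0001, 0.0029, -0.0013]
shift 2 x [0.554, 0.006, 0.313] total [1.11, 0.01, 0.63]
```

View pics/c3.png

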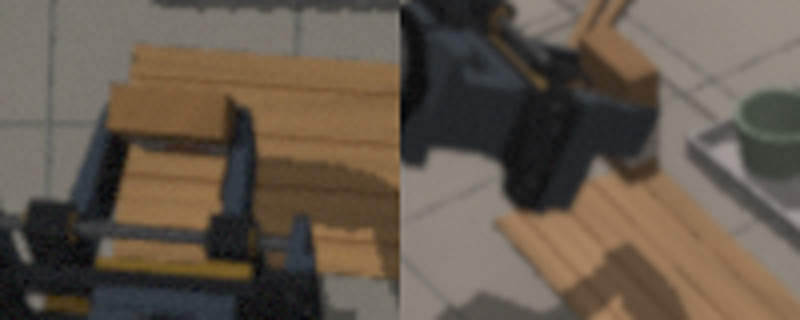

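The box is upright between the fingers, parallel to the mat. Lower and release.

```bash
python3 -m crank '[[0.27,0,0.16,0,0.0029,-0.0013],[0.27,0,0.16,0,0,0],[0.27,0,0.16,0,0,0],[0.26,0,0.14,0,0,0],[0,0,0,0,0,0],[0,0,0,0,0,0],[0,0,0,0,0,0],[0,0,0,0,0,0],[0,0,0,0,0,0],[0,0,0,0,0,0]]'
python3 -m crank '[[0,0,0,0,0,0],[0,0,0,0,0,0],[0,0,0,0,0,0],[0,0,0,0,0,0],[0,0,0,0,0,0],[0,0,-0.3,0,0,0],[0,0,-0.4,0,0,0],[0,0,-0.5,0,0,0],[0,0,-0.6,0,0,0],[0,0,-0.8,0,0,0]]' 76
python3 - <<'E'
from jp import *
w=capture('side'); u=proj(w,[.62,.195,.05]).astype(int); im2=w['pixels'][u[1]-50:u[1]+50,u[0]-60:u[0]+60,::-1]
cv2.imwrite('pics/c4.png',cv2.resize(im2,None,fx=5,fy=5,interpolation=cv2.INTER_CUBIC))
t=capture('top')
print(state()['joint_positions'].round(3).tolist())
for i,xy in enumerate([(.455,.076),(.456,-.049),(.439,-.183),(.451,-.332)]):
    f=fit(t,xy); print(f[0].round(4),round(f[1],3))
E
```

```text
time_s: 26.65
tcp_pos: [0.6333, 0.1935, 0.0481]
eef_rot: [0.077, 2.095, -0.046]
force: [-0.6, 0.3, -1.4]
opening: 0.0597
grip_force: 40.0
time_s: 27.9
tcp_pos: [0.5195, 0.2015, 0.1142]
eef_rot: [0.077, 2.095, -0.046]
force: [-0.2, 1.2, -0.2]
opening: 0.0759
grip_force: 0.0
[0.616, 0.793, 2.359, 3.827, 1.051, 1.575]
[0.4338 0.0419 2.0002] 0.088
[ 0.4571 -0.0362  2.1129] 0.344
[ 0.4392 -0.1807  1.5459] 0.055
[ 0.452  -0.3311  1.2142] 0.039
```

View pics/c4.png

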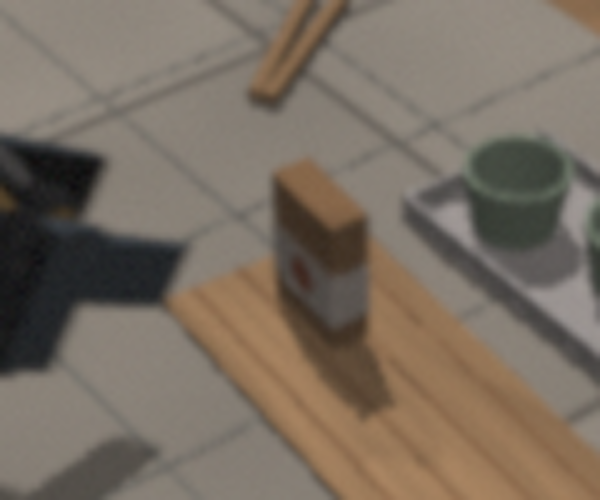

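The first box stands cleanly on the mat. The next box has been knocked to about (.434, .042). Now to find the cheapest grasp and place pairs for the rest.

```bash
cat >> jp.py <<'E'
def nrows(a,b): return rows(a,b,False)
def search(b,y,als=(30,20)):
    res=[]
    for al in np.radians(als):
      for us in (1,-1):
        for s in (1,-1):
            rg,p,zg,r2,zp,d=geo(b,s,us,al); pp=slot(y)-r2.apply(d)
            G=ik(p,rg,14); O=ik(pp,r2,14)
            for g in G:
                for o in O:
                    up=near([x for x in ik(p+[0,0,.15],rg,8)],g); ov=near(ik(pp+[0,0,.1],r2,8),o)
                    if up is None or ov is None or abs(up-g).max()>1 or abs(ov-o).max()>1: continue
                    res.append((nrows(up,ov),round(np.degrees(al)),us,s,g.round(2).tolist(),o.round(2).tolist()))
    return sorted(res,key=lambda r:r[0])
E
time python3 - <<'E'
from jp import *
for b,y in [([.434,.042,2.0],.095),([.456,-.0491,2.4536],0),([.439,-.182,1.55],-.095),([.4515,-.3315,1.214],-.19)]:
    print(b)
    for r in search(b,y,(30,))[:4]: print(r)
E
```

```text
[0.434, 0.042, 2.0]
(20, 30, 1, 1, [-0.34, 0.74, 1.82, 0.43, 1.02, 2.06], [0.19, 0.99, 2.29, 3.39, 1.18, -1.53])
(26, 30, -1, 1, [0.37, 0.7, 2.09, -1.07, 0.6, 0.91], [0.19, 0.99, 2.29, 3.39, 1.18, -1.53])
(28, 30, 1, -1, [-0.34, 0.74, 1.82, 0.43, 1.02, -1.08], [0.19, 0.99, 2.29, 3.39, 1.18, 1.61])
[0.456, -0.0491, 2.4536]
(20, 30, 1, 1, [-0.36, 0.8, 1.57, 0.17, 1.27, 1.81], [-0.1, 1.03, 2.37, 3.11, 1.31, -1.58])
(31, 30, 1, -1, [-0.36, 0.8, 1.57, 0.17, 1.27, -1.34], [-0.1, 1.03, 2.37, 3.11, 1.31, 1.56])
[0.439, -0.182, 1.55]
(19, 30, 1, 1, [-0.8, 0.76, 1.71, 0.41, 1.09, 2.1], [-0.41, 1.04, 2.37, 2.84, 1.3, -1.66])
(22, 30, -1, 1, [-0.15, 0.7, 2.01, -1.03, 0.62, 0.79], [-0.41, 1.04, 2.37, 2.84, 1.3, -1.66])
(27, 30, 1, -1, [-0.8, 0.76, 1.71, 0.41, 1.09, -1.05], [-0.41, 1.04, 2.37, 2.84, 1.3, 1.48])
[0.4515, -0.3315, 1.214]
(18, 30, 1, 1, [-1.0, 0.81, 1.53, 0.45, 1.17, 2.24], [-0.67, 0.99, 2.29, 2.58, 1.17, -1.66])
(18, 30, -1, 1, [-0.42, 0.75, 1.77, -0.8, 0.76, 0.57], [-0.67, 0.99, 2.29, 2.58, 1.17, -1.66])
(25, 30, 1, -1, [-1.0, 0.81, 1.53, 0.45, 1.17, -0.9], [-0.67, 0.99, 2.29, 2.58, 1.17, 1.48])
real	0m24.267s
user	0m24.868s
sys	0m0.092s
```

```bash
cat >> jp.py <<'E'
def trip(q0,q1,bump=.35):
    f=lambda t:q0+(q1-q0)*t-np.array([0,bump*np.sin(np.pi*t),0,0,0,0])
    def mk_(n):
        Q=[f(k/n) for k in range(n+1)]; out=[];ok=True;zs=[]
        for a,b in zip(Q,Q[1:]):
            ra,rb=rot(a)*TOOL,rot(b)*TOOL; pa,pb=fk(a,P),fk(b,P); w=(ra.inv()*rb).as_rotvec(); d=ra.inv().apply(pb-pa)/.05
            ok&=np.linalg.norm(w)<.17 and np.abs(d).max()<1 and (np.abs(b-a)<VM*1.05).all(); zs.append(pb.round(2).tolist())
            out.append([*d.round(2),*(w/np.pi).round(3)])
        return ok,out,zs
    n=6
    while not (g:=mk_(n))[0]: n+=1
    for i in range(0,n,10): print('[['+'],['.join(','.join('%g'%(v+0) for v in r) for r in g[1][i:i+10])+']]')
    print(n,'tcp path',g[2][::3])
E
python3 - <<'E'
from jp import *
b=[.4515,-.3315,1.214]; q=state()['joint_positions']
rg,p,zg,r2,zp,d=geo(b,1,1,np.pi/6); h=p-zg*.09; q1=near(ik(h,rg,30),np.array([-1.0, 0.81, 1.53, 0.45, 1.17, 2.24])); print(q1.round(2),h)
trip(q,q1,.5)
E
```

```text
[-1.06  0.73  1.42  0.4   1.36  2.28] [ 0.43618597 -0.37258395  0.08794229]
[[-0.75,0.31,0.14,-0.018,-0.019,0.009],[-0.78,0.28,0.14,-0.018,-0.02,0.007],[-0.8,0.24,0.14,-0.017,-0.021,0.005],[-0.81,0.21,0.14,-0.016,-0.021,0.003],[-0.81,0.18,0.14,-0.016,-0.021,0.001],[-0.8,0.15,0.14,-0.015,-0.021,-0.001],[-0.77,0.11,0.13,-0.015,-0.02,-0.004],[-0.74,0.08,0.13,-0.014,-0.019,-0.006],[-0.7,0.06,0.12,-0.014,-0.018,-0.008],[-0.65,0.03,0.11,-0.014,-0.017,-0.01]]
[[-0.6,0,0.09,-0.013,-0.015,-0.011],[-0.53,-0.02,0.08,-0.013,-0.013,-0.013],[-0.46,-0.05,0.06,-0.013,-0.01,-0.014],[-0.39,-0.07,0.04,-0.013,-0.008,-0.015],[-0.3,-0.08,0.02,-0.012,-0.006,-0.015],[-0.22,-0.1,-0.01,-0.012,-0.003,-0.016],[-0.13,-0.11,-0.03,-0.012,-0.001,-0.016],[-0.04,-0.12,-0.06,-0.012,0.002,-0.015],[0.04,-0.12,-0.09,-0.012,0.004,-0.015],[0.13,-0.12,-0.13,-0.012,0.007,-0.014]]
[[0.22,-0.11,-0.16,-0.012,0.009,-0.013],[0.3,-0.1,-0.19,-0.012,0.011,-0.011],[0.38,-0.09,-0.22,-0.012,0.012,-0.01],[0.46,-0.06,-0.25,-0.013,0.014,-0.008],[0.53,-0.04,-0.27,-0.013,0.015,-0.006],[0.6,-0.01,-0.29,-0.013,0.016,-0.004],[0.66,0.03,-0.31,-0.013,0.017,-0.002],[0.72,0.06,-0.32,-0.013,0.018,-0.001],[0.77,0.11,-0.33,-0.014,0.018,0.001],[0.82,0.15,-0.33,-0.014,0.018,0.003]]
[[0.86,0.19,-0.33,-0.014,0.018,0.005],[0.9,0.24,-0.32,-0.015,0.018,0.006],[0.93,0.29,-0.3,-0.015,0.018,0.008],[0.95,0.33,-0.28,-0.016,0.017,0.009],[0.97,0.37,-0.25,-0.016,0.017,0.01],[0.98,0.41,-0.21,-0.016,0.016,0.011],[0.99,0.45,-0.18,-0.017,0.015,0.012],[1,0.48,-0.13,-0.017,0.014,0.013],[1,0.51,-0.09,-0.018,0.014,0.013],[0.99,0.54,-0.04,-0.018,0.013,0.013]]
40 tcp path [[0.55, 0.22, 0.15], [0.62, 0.25, 0.25], [0.66, 0.25, 0.37], [0.67, 0.25, 0.47], [0.67, 0.24, 0.55], [0.67, 0.23, 0.6], [0.67, 0.21, 0.61], [0.67, 0.18, 0.58], [0.68, 0.12, 0.53], [0.68, 0.04, 0.45], [0.66, -0.05, 0.36], [0.62, -0.16, 0.26], [0.54, -0.27, 0.17], [0.44, -0.37, 0.09]]
```

```bash
python3 - <<'E'
from jp import *
b=[.4515,-.3315,1.214]; q=state()['joint_positions']
rg,p,zg,r2,zp,d=geo(b,1,1,np.pi/6); h=p-zg*.09; q1=near(ik(h,rg,30),np.array([-1.0, 0.81, 1.53, 0.45, 1.17, 2.24]))
trip(q,q1,.22)
E
```

```text
[[-0.57,0.31,0.26,-0.018,-0.015,0.006],[-0.59,0.27,0.26,-0.017,-0.015,0.005],[-0.6,0.22,0.26,-0.017,-0.016,0.003],[-0.6,0.18,0.25,-0.016,-0.016,0.002],[-0.6,0.13,0.24,-0.016,-0.016,0],[-0.58,0.09,0.23,-0.016,-0.016,-0.002],[-0.56,0.05,0.21,-0.015,-0.015,-0.004],[-0.53,0.01,0.19,-0.015,-0.014,-0.006],[-0.49,-0.03,0.17,-0.014,-0.013,-0.007],[-0.45,-0.06,0.14,-0.014,-0.012,-0.009]]
[[-0.4,-0.1,0.11,-0.014,-0.01,-0.01],[-0.34,-0.13,0.08,-0.013,-0.008,-0.011],[-0.28,-0.15,0.04,-0.013,-0.006,-0.012],[-0.21,-0.17,0,-0.013,-0.004,-0.013],[-0.14,-0.19,-0.04,-0.013,-0.002,-0.013],[-0.07,-0.2,-0.08,-0.013,0,-0.013],[0.01,-0.2,-0.13,-0.012,0.002,-0.013],[0.08,-0.2,-0.17,-0.012,0.004,-0.013],[0.16,-0.19,-0.22,-0.012,0.007,-0.012],[0.23,-0.18,-0.26,-0.012,0.009,-0.011]]
[[0.3,-0.16,-0.31,-0.012,0.01,-0.01],[0.38,-0.14,-0.35,-0.012,0.012,-0.009],[0.44,-0.11,-0.38,-0.012,0.014,-0.007],[0.51,-0.07,-0.41,-0.012,0.015,-0.006],[0.57,-0.03,-0.44,-0.012,0.016,-0.004],[0.63,0.02,-0.46,-0.012,0.017,-0.003],[0.69,0.06,-0.47,-0.012,0.018,-0.001],[0.74,0.12,-0.48,-0.012,0.019,0],[0.79,0.17,-0.48,-0.013,0.019,0.002],[0.83,0.22,-0.48,-0.013,0.02,0.004]]
[[0.87,0.27,-0.46,-0.013,0.02,0.005],[0.9,0.33,-0.44,-0.013,0.02,0.007],[0.93,0.38,-0.41,-0.014,0.02,0.008],[0.96,0.43,-0.38,-0.014,0.02,0.009],[0.98,0.47,-0.34,-0.014,0.019,0.01],[1,0.51,-0.3,-0.015,0.019,0.011]]
36 tcp path [[0.55, 0.22, 0.14], [0.62, 0.25, 0.21], [0.68, 0.26, 0.28], [0.71, 0.26, 0.35], [0.73, 0.24, 0.4], [0.74, 0.21, 0.42], [0.74, 0.17, 0.42], [0.73, 0.11, 0.38], [0.71, 0.03, 0.32], [0.67, -0.06, 0.26], [0.61, -0.18, 0.19], [0.51, -0.3, 0.12]]
```

```bash
python3 -m crank '[[-0.57,0.31,0.26,-0.018,-0.015,0.006],[-0.59,0.27,0.26,-0.017,-0.015,0.005],[-0.6,0.22,0.26,-0.017,-0.016,0.003],[-0.6,0.18,0.25,-0.016,-0.016,0.002],[-0.6,0.13,0.24,-0.016,-0.016,0],[-0.58,0.09,0.23,-0.016,-0.016,-0.002],[-0.56,0.05,0.21,-0.015,-0.015,-0.004],[-0.53,0.01,0.19,-0.015,-0.014,-0.006],[-0.49,-0.03,0.17,-0.014,-0.013,-0.007],[-0.45,-0.06,0.14,-0.014,-0.012,-0.009]]' 78 25 >/dev/null
python3 -m crank '[[-0.4,-0.1,0.11,-0.014,-0.01,-0.01],[-0.34,-0.13,0.08,-0.013,-0.008,-0.011],[-0.28,-0.15,0.04,-0.013,-0.006,-0.012],[-0.21,-0.17,0,-0.013,-0.004,-0.013],[-0.14,-0.19,-0.04,-0.013,-0.002,-0.013],[-0.07,-0.2,-0.08,-0.013,0,-0.013],[0.01,-0.2,-0.13,-0.012,0.002,-0.013],[0.08,-0.2,-0.17,-0.012,0.004,-0.013],[0.16,-0.19,-0.22,-0.012,0.007,-0.012],[0.23,-0.18,-0.26,-0.012,0.009,-0.011]]'
python3 -m crank '[[0.3,-0.16,-0.31,-0.012,0.01,-0.01],[0.38,-0.14,-0.35,-0.012,0.012,-0.009],[0.44,-0.11,-0.38,-0.012,0.014,-0.007],[0.51,-0.07,-0.41,-0.012,0.015,-0.006],[0.57,-0.03,-0.44,-0.012,0.016,-0.004],[0.63,0.02,-0.46,-0.012,0.017,-0.003],[0.69,0.06,-0.47,-0.012,0.018,-0.001],[0.74,0.12,-0.48,-0.012,0.019,0],[0.79,0.17,-0.48,-0.013,0.019,0.002],[0.83,0.22,-0.48,-0.013,0.02,0.004]]'
python3 - <<'E'
from jp import *
s=state();q=s['joint_positions'];print(q.round(2),(fk(q,P)-s['tcp_pos']).round(4))
t=capture('top'); save(t,'top2.png')
for i,xy in enumerate([(.437,.046),(.456,-.049),(.439,-.183),(.451,-.332)]):
    f=fit(t,xy); print(f[0].round(4),round(f[1],3))
b=[.4515,-.3315,1.214]
rg,p,zg,r2,zp,d=geo(b,1,1,np.pi/6); h=p-zg*.09; q1=near(ik(h,rg,30),np.array([-1.0, 0.81, 1.53, 0.45, 1.17, 2.24]))
trip(q,q1,0)
E
```

```text
time_s: 30.5
tcp_pos: [0.7327, 0.1504, 0.3997]
eef_rot: [-0.823, 1.378, 0.354]
force: [0.5, 0.6, 0.8]
opening: 0.0777
grip_force: 0.0
time_s: 31.75
tcp_pos: [0.6264, -0.1424, 0.2033]
eef_rot: [-1.351, 1.763, 0.315]
force: [0.4, 0.2, -0.3]
opening: 0.0781
grip_force: 0.0
[-0.78  0.63  1.59  0.97  1.31  2.15] [0.0014 0.0019 0.0007]
[0.4317 0.0403 1.9384] 0.185
[ 0.4571 -0.0362  2.1128] 0.344
[ 0.4389 -0.1815  1.5571] 0.055
[ 0.4508 -0.331   1.2153] 0.052
[[0.85,0.27,-0.45,-0.013,0.019,0.005],[0.89,0.32,-0.44,-0.014,0.019,0.006],[0.91,0.37,-0.42,-0.014,0.02,0.008],[0.94,0.41,-0.39,-0.014,0.02,0.009],[0.96,0.46,-0.36,-0.014,0.02,0.01],[0.98,0.5,-0.32,-0.015,0.02,0.011]]
6 tcp path [[0.6, -0.18, 0.18], [0.51, -0.29, 0.12]]
```

View pics/top2.png

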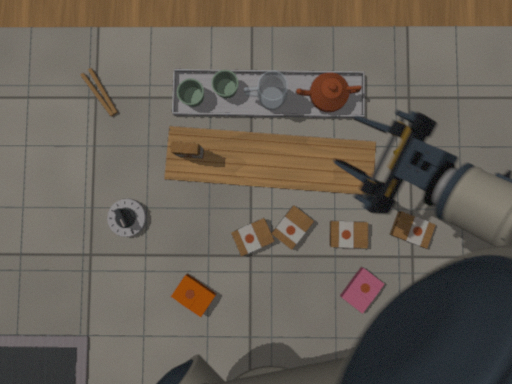

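Box 2 now sits at (252,238), close beside box 3 at (293,228). The others are unmoved. Continue to the rightmost box.

```bash
python3 -m crank '[[0.85,0.27,-0.45,-0.013,0.019,0.005],[0.89,0.32,-0.44,-0.014,0.019,0.006],[0.91,0.37,-0.42,-0.014,0.02,0.008],[0.94,0.41,-0.39,-0.014,0.02,0.009],[0.96,0.46,-0.36,-0.014,0.02,0.01],[0.98,0.5,-0.32,-0.015,0.02,0.011],[0,0,0,0,0,0],[0,0,0,0,0,0],[0,0,0,0,0,0],[0,0,0,0,0,0]]'
cat >> jp.py <<'E'
def finish(b,s=1,us=1,al=np.pi/6):
    rg,p,zg,*_=geo(b,s,us,al); legs((rg,p-zg*.08),(None,p),(None,p+[0,0,.17]))
def carry(b,y,o,s=1,us=1,al=np.pi/6,lift=.17,bump=.1,zhi=.1):
    rg,p,zg,r2,zp,d=geo(b,s,us,al); pp=slot(y)-r2.apply(d); q=state()['joint_positions']
    q1=near(ik(pp+[-.02,0,zhi],r2,30),np.array(o)); print(q1.round(2)); trip(q,q1,bump)
def setdown(b,y,s=1,us=1,al=np.pi/6):
    rg,p,zg,r2,zp,d=geo(b,s,us,al); pp=slot(y)-r2.apply(d); legs((r2,pp+[0,0,.03]),(None,pp),(None,pp-zp*.1))
E
python3 - <<'E'
from jp import *
p=capture('wrist'); print(fit(p,(.451,-.331)))
finish([.4512,-.331,1.214])
E
```

```text
time_s: 33.05
tcp_pos: [0.4365, -0.373, 0.0877]
eef_rot: [-1.534, 2.201, 0.406]
force: [-0.6, 0.0, 0.8]
opening: 0.078
grip_force: 0.0
(array([ 0.45429197, -0.33444433, -0.00839631]), np.float64(0.7513423503024537))
turn 1 x [-0.0004, -0.0005, 0.001]
shift 1 x [-0.018, 0.018, 0.203] total [-0.02, 0.02, 0.2]
shift 2 x [-0.0, 0.0, 0.8] total [-0.0, 0.0, 1.6]
shift 5 x [-0.34, -0.0, -0.589] total [-1.7, -0.0, -2.94]
```

```bash
python3 -m crank '[[-0.02,0.02,0.2,0,0,0.001],[0,0,0.4,0,0,0],[0,0,0.4,0,0,0],[0,0,0.4,0,0,0],[0,0,0.4,0,0,0],[0,0,0,0,0,0],[0,0,0,0,0,0],[0,0,0,0,0,0],[0,0,0,0,0,0],[0,0,0,0,0,0]]' 78 25
python3 -m crank '[[0,0,0,0,0,0],[0,0,0,0,0,0],[0,0,0,0,0,0],[0,0,0,0,0,0],[0,0,0,0,0,0],[0,0,0,0,0,0],[0,0,0,0,0,0],[0,0,0,0,0,0],[0,0,0,0,0,0],[0,0,0,0,0,0]]' 45 40
python3 -m crank '[[-0.34,0,-0.59,0,0,0],[-0.34,0,-0.59,0,0,0],[-0.34,0,-0.59,0,0,0],[-0.34,0,-0.59,0,0,0],[-0.34,0,-0.59,0,0,0],[0,0,0,0,0,0],[0,0,0,0,0,0],[0,0,0,0,0,0],[0,0,0,0,0,0],[0,0,0,0,0,0]]'
python3 - <<'E'
from jp import *
carry([.4512,-.331,1.214],-.19,[-0.67, 0.99, 2.29, 2.58, 1.17, -1.66])
E
```

```text
time_s: 34.35
tcp_pos: [0.4512, -0.3307, 0.01]
eef_rot: [-1.529, 2.205, 0.407]
force: [0.6, -0.5, 0.6]
opening: 0.0779
grip_force: 0.0
time_s: 35.6
tcp_pos: [0.4512, -0.3306, 0.01]
eef_rot: [-1.529, 2.205, 0.407]
force: [-0.7, -0.5, 2.2]
opening: 0.0597
grip_force: 39.9
time_s: 36.85
tcp_pos: [0.451, -0.3303, 0.1798]
eef_rot: [-1.529, 2.205, 0.408]
force: [0.6, -0.0, -1.8]
opening: 0.0599
grip_force: 39.9
[-0.71  0.69  2.32  2.45  0.95 -1.48]
[[-0.63,-0.22,0.21,0.017,-0.019,-0.048],[-0.57,-0.29,0.21,0.019,-0.016,-0.046],[-0.49,-0.35,0.21,0.021,-0.012,-0.045],[-0.41,-0.39,0.21,0.023,-0.008,-0.043],[-0.33,-0.41,0.21,0.023,-0.004,-0.042],[-0.25,-0.41,0.21,0.023,0,-0.04],[-0.17,-0.4,0.2,0.022,0.004,-0.039],[-0.1,-0.37,0.19,0.021,0.007,-0.037],[-0.03,-0.32,0.18,0.018,0.011,-0.036],[0.02,-0.27,0.17,0.015,0.013,-0.034]]
[[0.05,-0.2,0.15,0.012,0.016,-0.033],[0.07,-0.13,0.13,0.008,0.017,-0.031],[0.08,-0.06,0.11,0.003,0.018,-0.03],[0.07,0.01,0.09,-0.001,0.017,-0.029],[0.04,0.08,0.06,-0.005,0.016,-0.028],[0,0.14,0.04,-0.009,0.014,-0.027],[-0.06,0.18,0.02,-0.012,0.011,-0.027],[-0.12,0.22,-0.01,-0.015,0.008,-0.026],[-0.19,0.24,-0.03,-0.017,0.004,-0.026],[-0.26,0.25,-0.06,-0.019,0,-0.026]]
[[-0.34,0.24,-0.08,-0.019,-0.005,-0.026],[-0.41,0.22,-0.1,-0.019,-0.009,-0.027],[-0.47,0.18,-0.12,-0.017,-0.013,-0.027],[-0.53,0.13,-0.14,-0.015,-0.017,-0.028]]
24 tcp path [[0.47, -0.3, 0.19], [0.53, -0.23, 0.21], [0.58, -0.18, 0.25], [0.62, -0.15, 0.27], [0.64, -0.14, 0.29], [0.65, -0.15, 0.28], [0.65, -0.16, 0.24], [0.62, -0.18, 0.19]]
```

```bash
python3 -m crank '[[-0.63,-0.22,0.21,0.017,-0.019,-0.048],[-0.57,-0.29,0.21,0.019,-0.016,-0.046],[-0.49,-0.35,0.21,0.021,-0.012,-0.045],[-0.41,-0.39,0.21,0.023,-0.008,-0.043],[-0.33,-0.41,0.21,0.023,-0.004,-0.042],[-0.25,-0.41,0.21,0.023,0,-0.04],[-0.17,-0.4,0.2,0.022,0.004,-0.039],[-0.1,-0.37,0.19,0.021,0.007,-0.037],[-0.03,-0.32,0.18,0.018,0.011,-0.036],[0.02,-0.27,0.17,0.015,0.013,-0.034]]' >/dev/null
python3 -m crank '[[0.05,-0.2,0.15,0.012,0.016,-0.033],[0.07,-0.13,0.13,0.008,0.017,-0.031],[0.08,-0.06,0.11,0.003,0.018,-0.03],[0.07,0.01,0.09,-0.001,0.017,-0.029],[0.04,0.08,0.06,-0.005,0.016,-0.028],[0,0.14,0.04,-0.009,0.014,-0.027],[-0.06,0.18,0.02,-0.012,0.011,-0.027],[-0.12,0.22,-0.01,-0.015,0.008,-0.026],[-0.19,0.24,-0.03,-0.017,0.004,-0.026],[-0.26,0.25,-0.06,-0.019,0,-0.026]]' >/dev/null
python3 -m crank '[[-0.34,0.24,-0.08,-0.019,-0.005,-0.026],[-0.41,0.22,-0.1,-0.019,-0.009,-0.027],[-0.47,0.18,-0.12,-0.017,-0.013,-0.027],[-0.53,0.13,-0.14,-0.015,-0.017,-0.028],[0,0,0,0,0,0],[0,0,0,0,0,0],[0,0,0,0,0,0],[0,0,0,0,0,0],[0,0,0,0,0,0],[0,0,0,0,0,0]]'
python3 - <<'E'
from jp import *
setdown([.4512,-.331,1.214],-.19)
w=capture('side'); u=proj(w,[.6,-.19,.13]).astype(int); im2=w['pixels'][u[1]-60:u[1]+60,u[0]-80:u[0]+80,::-1]
cv2.imwrite('pics/c5.png',cv2.resize(im2,None,fx=4,fy=4,interpolation=cv2.INTER_CUBIC))
E
```

```text
time_s: 40.6
tcp_pos: [0.5845, -0.1874, 0.1508]
eef_rot: [2.684, -0.092, 1.556]
force: [-0.6, 0.2, -2.1]
opening: 0.0597
grip_force: 39.9
turn 1 x [-0.0004, -0.0013, 0.0014]
shift 2 x [-0.53, -0.043, 0.54] total [-1.06, -0.09, 1.08]
shift 1 x [-0.52, 0.0, 0.3] total [-0.52, 0.0, 0.3]
shift 3 x [-0.0, 0.0, -0.667] total [-0.0, 0.0, -2.0]
```

View pics/c5.png

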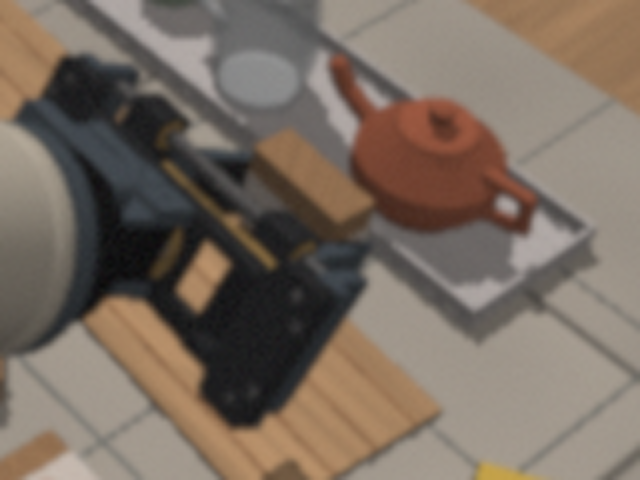

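The box is held upright, ready to go down. Set it down.

```bash
python3 -m crank '[[-0.53,-0.04,0.54,0,-0.0013,0.0014],[-0.53,-0.05,0.54,0,0,0],[0,0,0,0,0,0],[-0.17,0,0.1,0,0,0],[-0.17,0,0.1,0,0,0],[-0.18,0,0.1,0,0,0],[0,0,0,0,0,0],[0,0,0,0,0,0],[0,0,0,0,0,0],[0,0,0,0,0,0]]'
python3 -m crank '[[0,0,0,0,0,0],[0,0,0,0,0,0],[0,0,0,0,0,0],[0,0,0,0,0,0],[0,0,0,0,0,0],[0,0,-0.3,0,0,0],[0,0,-0.4,0,0,0],[0,0,-0.5,0,0,0],[0,0,-0.6,0,0,0],[0,0,-0.8,0,0,0]]' 76
python3 - <<'E'
from jp import *
b=[.439,-.182,1.557]; q=state()['joint_positions']
rg,p,zg,r2,zp,d=geo(b,1,1,np.pi/6); h=p-zg*.08; q1=near(ik(h,rg,30),np.array([-0.8, 0.76, 1.71, 0.41, 1.09, 2.1])); print(q1.round(2),h)
trip(q,q1,.25)
E
```

```text
time_s: 41.9
tcp_pos: [0.6055, -0.1846, 0.0485]
eef_rot: [2.687, -0.097, 1.554]
force: [2.3, 3.0, 4.5]
opening: 0.0596
grip_force: 40.0
time_s: 43.15
tcp_pos: [0.4919, -0.1758, 0.1142]
eef_rot: [2.688, -0.096, 1.553]
force: [-0.3, -0.1, 0.0]
opening: 0.076
grip_force: 0.0
[-0.84  0.67  1.61  0.36  1.29  2.14] [ 0.43846409 -0.2208416   0.07928203]
[[0.67,-0.25,0.09,0.02,0.024,0.029],[0.58,-0.33,0.09,0.023,0.018,0.028],[0.47,-0.39,0.09,0.025,0.011,0.027],[0.35,-0.43,0.08,0.026,0.004,0.026],[0.23,-0.43,0.07,0.025,-0.003,0.026],[0.12,-0.4,0.06,0.023,-0.009,0.026],[0.01,-0.34,0.05,0.019,-0.015,0.026],[-0.07,-0.26,0.03,0.014,-0.019,0.027],[-0.14,-0.17,0.01,0.008,-0.022,0.029],[-0.18,-0.07,-0.01,0.002,-0.024,0.03]]
[[-0.2,0.04,-0.03,-0.004,-0.024,0.032],[-0.19,0.15,-0.05,-0.009,-0.023,0.033],[-0.15,0.25,-0.07,-0.014,-0.021,0.035],[-0.1,0.34,-0.08,-0.019,-0.018,0.037],[-0.03,0.42,-0.09,-0.022,-0.015,0.039],[0.06,0.47,-0.1,-0.025,-0.011,0.04],[0.16,0.5,-0.1,-0.027,-0.006,0.042],[0.27,0.51,-0.09,-0.028,-0.001,0.043],[0.37,0.49,-0.09,-0.028,0.004,0.044],[0.48,0.44,-0.08,-0.027,0.009,0.045]]
[[0.57,0.37,-0.07,-0.025,0.014,0.045],[0.64,0.28,-0.06,-0.022,0.018,0.046]]
22 tcp path [[0.52, -0.17, 0.14], [0.56, -0.13, 0.22], [0.57, -0.08, 0.26], [0.56, -0.05, 0.26], [0.53, -0.05, 0.24], [0.5, -0.08, 0.19], [0.47, -0.14, 0.13], [0.44, -0.22, 0.08]]
```

```bash
python3 -m crank '[[0.67,-0.25,0.09,0.02,0.024,0.029],[0.58,-0.33,0.09,0.023,0.018,0.028],[0.47,-0.39,0.09,0.025,0.011,0.027],[0.35,-0.43,0.08,0.026,0.004,0.026],[0.23,-0.43,0.07,0.025,-0.003,0.026],[0.12,-0.4,0.06,0.023,-0.009,0.026],[0.01,-0.34,0.05,0.019,-0.015,0.026],[-0.07,-0.26,0.03,0.014,-0.019,0.027],[-0.14,-0.17,0.01,0.008,-0.022,0.029],[-0.18,-0.07,-0.01,0.002,-0.024,0.03]]' 78 25 >/dev/null
python3 -m crank '[[-0.2,0.04,-0.03,-0.004,-0.024,0.032],[-0.19,0.15,-0.05,-0.009,-0.023,0.033],[-0.15,0.25,-0.07,-0.014,-0.021,0.035],[-0.1,0.34,-0.08,-0.019,-0.018,0.037],[-0.03,0.42,-0.09,-0.022,-0.015,0.039],[0.06,0.47,-0.1,-0.025,-0.011,0.04],[0.16,0.5,-0.1,-0.027,-0.006,0.042],[0.27,0.51,-0.09,-0.028,-0.001,0.043],[0.37,0.49,-0.09,-0.028,0.004,0.044],[0.48,0.44,-0.08,-0.027,0.009,0.045]]' >/dev/null
python3 -m crank '[[0.57,0.37,-0.07,-0.025,0.014,0.045],[0.64,0.28,-0.06,-0.022,0.018,0.046],[0,0,0,0,0,0],[0,0,0,0,0,0],[0,0,0,0,0,0],[0,0,0,0,0,0],[0,0,0,0,0,0],[0,0,0,0,0,0],[0,0,0,0,0,0],[0,0,0,0,0,0]]'
cat >> jp.py <<'E'
def stand(cams,ys):
    for cam in cams:
        p=capture(cam); tr=trace(p,'box1')
        for y in ys:
            c=slot(y,0); X=[c+m*a*.012+Y*b*.03+Z*e*.0425 for a in(-1,1) for b in(-1,1) for e in(-1,1)]
            g=np.zeros((384,512),np.uint8); cv2.fillConvexPoly(g,cv2.convexHull(np.array([np.round(proj(p,x)) for x in X]).astype(np.int32)),1); g=g>0
            best=max(tr,key=lambda r:(r['pixels']&g).sum()); M=best['pixels']; iou=(M&g).sum()/(M|g).sum()
            print(cam,y,'iou %.2f conf %.2f'%(iou,best['conf']),'centroid diff px',(np.argwhere(M).mean(0)-np.argwhere(g).mean(0)).round(1)[::-1],'n',M.sum(),g.sum())
def looks():
    t=capture('top')
    for r in trace(t,'box1'):
        c=np.argwhere(r['pixels']).mean(0)[::-1]; print('%.2f'%r['conf'],ray(t,c,.02)[:2].round(3),r['pixels'].sum(),t['pixels'][r['pixels']].mean(0).round())
E
python3 - <<'E'
from jp import *
stand(['top','side'],[.19,-.19]); looks()
t=capture('top')
for xy in [(.437,.046),(.456,-.049),(.439,-.183)]:
    f=fit(t,xy); print(f[0].round(4),round(f[1],3))
finish([.439,-.182,1.557])
E
```

```text
time_s: 46.9
tcp_pos: [0.4303, -0.2145, 0.0751]
eef_rot: [-1.907, 1.943, 0.517]
force: [-0.9, -0.3, 0.4]
opening: 0.0779
grip_force: 0.0
top 0.19 iou 0.78 conf 0.88 centroid diff px [ 0.2 -1.6] n 489 543
top -0.19 iou 0.84 conf 0.90 centroid diff px [-0.7 -1. ] n 492 542
side 0.19 iou 0.00 conf 0.82 centroid diff px [ 36.6 135.3] n 346 654
side -0.19 iou 0.00 conf 0.82 centroid diff px [-58.2  42.1] n 346 1039
0.88 [ 0.316 -0.206] 1094 [135.  77.  91.]
0.85 [ 0.609 -0.192] 485 [94. 72. 49.]
0.82 [ 0.619 -0.334] 1075 [132. 110.  17.]
0.74 [0.302 0.182] 1032 [136.  69.  15.]
0.73 [ 0.459 -0.048] 1009 [119.  99.  78.]
0.72 [0.436 0.046] 968 [121. 100.  79.]
0.71 [ 0.443 -0.178] 1004 [119.  98.  77.]
0.70 [0.64  0.201] 444 [94. 72. 48.]
[0.4318 0.0398 1.9294] 0.181
[ 0.4582 -0.0344  2.1129] 0.344
[ 0.4398 -0.1818  1.5071] 0.07
turn 1 x [0.0005, 0.0007, -0.0017]
shift 1 x [0.066, -0.166, -0.135] total [0.07, -0.17, -0.14]
shift 2 x [-0.0, 0.0, 0.8] total [-0.0, 0.0, 1.6]
shift 5 x [-0.34, 0.0, -0.589] total [-1.7, 0.0, -2.94]
```

Both standing boxes check out. Grasping box 4.

```bash
python3 -m crank '[[0.07,-0.17,-0.14,0.0005,0.0007,-0.0017],[0,0,0.4,0,0,0],[0,0,0.4,0,0,0],[0,0,0.4,0,0,0],[0,0,0.4,0,0,0],[0,0,0,0,0,0],[0,0,0,0,0,0],[0,0,0,0,0,0],[0,0,0,0,0,0],[0,0,0,0,0,0]]' 78 25
python3 -m crank '[[0,0,0,0,0,0],[0,0,0,0,0,0],[0,0,0,0,0,0],[0,0,0,0,0,0],[0,0,0,0,0,0],[0,0,0,0,0,0],[0,0,0,0,0,0],[0,0,0,0,0,0],[0,0,0,0,0,0],[0,0,0,0,0,0]]' 45 40
python3 -m crank '[[-0.34,0,-0.59,0,0,0],[-0.34,0,-0.59,0,0,0],[-0.34,0,-0.59,0,0,0],[-0.34,0,-0.59,0,0,0],[-0.34,0,-0.59,0,0,0],[0,0,0,0,0,0],[0,0,0,0,0,0],[0,0,0,0,0,0],[0,0,0,0,0,0],[0,0,0,0,0,0]]'
python3 - <<'E'
from jp import *
carry([.439,-.182,1.557],-.095,[-0.41, 1.04, 2.37, 2.84, 1.3, -1.66])
E
```

```text
time_s: 48.5
tcp_pos: [0.4393, -0.1814, 0.0102]
eef_rot: [-1.912, 1.939, 0.512]
force: [-0.5, -1.2, 0.2]
opening: 0.0781
grip_force: 0.0
time_s: 49.75
tcp_pos: [0.4392, -0.1812, 0.01]
eef_rot: [-1.912, 1.939, 0.512]
force: [0.9, -1.0, 2.6]
opening: 0.0597
grip_force: 40.0
time_s: 51.0
tcp_pos: [0.4391, -0.1812, 0.1799]
eef_rot: [-1.912, 1.939, 0.513]
force: [-0.3, -0.0, -2.1]
opening: 0.0599
grip_force: 40.0
[-0.44  0.72  2.4   2.77  1.03 -1.56]
[[-0.64,-0.37,0.22,0.021,-0.02,-0.044],[-0.56,-0.43,0.22,0.023,-0.016,-0.043],[-0.47,-0.48,0.23,0.025,-0.012,-0.041],[-0.37,-0.5,0.23,0.026,-0.008,-0.04],[-0.28,-0.51,0.22,0.026,-0.004,-0.038],[-0.19,-0.5,0.22,0.026,0.001,-0.037],[-0.1,-0.48,0.21,0.025,0.005,-0.035],[-0.02,-0.44,0.2,0.023,0.009,-0.034],[0.05,-0.38,0.18,0.021,0.012,-0.032],[0.1,-0.31,0.17,0.017,0.016,-0.031]]
[[0.15,-0.24,0.15,0.014,0.018,-0.03],[0.17,-0.15,0.13,0.009,0.02,-0.028],[0.18,-0.07,0.1,0.005,0.021,-0.027],[0.18,0.02,0.08,0,0.021,-0.026],[0.15,0.1,0.05,-0.005,0.02,-0.025],[0.12,0.18,0.03,-0.009,0.018,-0.025],[0.06,0.25,0,-0.014,0.016,-0.025],[0,0.31,-0.02,-0.017,0.012,-0.024],[-0.07,0.36,-0.05,-0.02,0.008,-0.024],[-0.16,0.39,-0.07,-0.022,0.004,-0.025]]
[[-0.24,0.4,-0.09,-0.024,-0.001,-0.025],[-0.32,0.4,-0.11,-0.024,-0.006,-0.026],[-0.41,0.39,-0.13,-0.024,-0.01,-0.027],[-0.48,0.36,-0.15,-0.023,-0.015,-0.028],[-0.55,0.32,-0.16,-0.021,-0.019,-0.029]]
25 tcp path [[0.46, -0.15, 0.19], [0.51, -0.06, 0.22], [0.56, -0.0, 0.26], [0.6, 0.03, 0.29], [0.64, 0.04, 0.31], [0.66, 0.02, 0.3], [0.66, -0.01, 0.27], [0.64, -0.05, 0.22], [0.59, -0.09, 0.15]]
```

```bash
python3 -m crank '[[-0.64,-0.37,0.22,0.021,-0.02,-0.044],[-0.56,-0.43,0.22,0.023,-0.016,-0.043],[-0.47,-0.48,0.23,0.025,-0.012,-0.041],[-0.37,-0.5,0.23,0.026,-0.008,-0.04],[-0.28,-0.51,0.22,0.026,-0.004,-0.038],[-0.19,-0.5,0.22,0.026,0.001,-0.037],[-0.1,-0.48,0.21,0.025,0.005,-0.035],[-0.02,-0.44,0.2,0.023,0.009,-0.034],[0.05,-0.38,0.18,0.021,0.012,-0.032],[0.1,-0.31,0.17,0.017,0.016,-0.031]]' >/dev/null
python3 -m crank '[[0.15,-0.24,0.15,0.014,0.018,-0.03],[0.17,-0.15,0.13,0.009,0.02,-0.028],[0.18,-0.07,0.1,0.005,0.021,-0.027],[0.18,0.02,0.08,0,0.021,-0.026],[0.15,0.1,0.05,-0.005,0.02,-0.025],[0.12,0.18,0.03,-0.009,0.018,-0.025],[0.06,0.25,0,-0.014,0.016,-0.025],[0,0.31,-0.02,-0.017,0.012,-0.024],[-0.07,0.36,-0.05,-0.02,0.008,-0.024],[-0.16,0.39,-0.07,-0.022,0.004,-0.025]]' >/dev/null
python3 -m crank '[[-0.24,0.4,-0.09,-0.024,-0.001,-0.025],[-0.32,0.4,-0.11,-0.024,-0.006,-0.026],[-0.41,0.39,-0.13,-0.024,-0.01,-0.027],[-0.48,0.36,-0.15,-0.023,-0.015,-0.028],[-0.55,0.32,-0.16,-0.021,-0.019,-0.029],[0,0,0,0,0,0],[0,0,0,0,0,0],[0,0,0,0,0,0],[0,0,0,0,0,0],[0,0,0,0,0,0]]'
python3 - <<'E'
from jp import *
setdown([.439,-.182,1.557],-.095)
E
```

```text
time_s: 54.75
tcp_pos: [0.5932, -0.0912, 0.1485]
eef_rot: [2.689, -0.107, 1.551]
force: [-0.8, -0.2, -1.7]
opening: 0.06
grip_force: 40.0
turn 1 x [0.0005, 0.0002, -0.0015]
shift 2 x [-0.519, -0.026, 0.515] total [-1.04, -0.05, 1.03]
shift 1 x [-0.52, 0.0, 0.3] total [-0.52, 0.0, 0.3]
shift 3 x [-0.0, 0.0, -0.667] total [-0.0, 0.0, -2.0]
```

```bash
python3 -m crank '[[-0.52,-0.03,0.51,0,0,-0.0015],[-0.52,-0.02,0.51,0,0,0],[0,0,0,0,0,0],[-0.17,0,0.1,0,0,0],[-0.17,0,0.1,0,0,0],[-0.18,0,0.1,0,0,0],[0,0,0,0,0,0],[0,0,0,0,0,0],[0,0,0,0,0,0],[0,0,0,0,0,0]]'
python3 -m crank '[[0,0,0,0,0,0],[0,0,0,0,0,0],[0,0,0,0,0,0],[0,0,0,0,0,0],[0,0,0,0,0,0],[0,0,-0.3,0,0,0],[0,0,-0.4,0,0,0],[0,0,-0.5,0,0,0],[0,0,-0.6,0,0,0],[0,0,-0.8,0,0,0]]' 76
cat >> jp.py <<'E'
def fitmask(p,M,xy):
    """same as fit, from a network mask"""
    q=dict(p); im=np.zeros_like(p['pixels']); im[M]=[200,100,50]; q['pixels']=im; return fit(q,xy)
E
python3 - <<'E'
from jp import *
t=capture('top')
for r in trace(t,'box1'):
    c=ray(t,np.argwhere(r['pixels']).mean(0)[::-1],.02)[:2]
    col=t['pixels'][r['pixels']].mean(0)
    if .4<c[0]<.5: f=fitmask(t,r['pixels'],c); print('%.2f'%r['conf'],c.round(3),f[0].round(4),round(f[1],3))
b=[.456,-.0495,2.4536]; q=state()['joint_positions']
rg,p,zg,r2,zp,d=geo(b,1,1,np.pi/6); h=p-zg*.14; q1=near(ik(h,rg,30),np.array([-0.36, 0.8, 1.57, 0.17, 1.27, 1.81])); print(q1.round(2),h)
trip(q,q1,.25)
E
```

```text
time_s: 56.0
tcp_pos: [0.6113, -0.09, 0.048]
eef_rot: [2.687, -0.1, 1.55]
force: [1.9, -1.0, 2.3]
opening: 0.0593
grip_force: 40.0
time_s: 57.25
tcp_pos: [0.5108, -0.0847, 0.1151]
eef_rot: [2.696, -0.097, 1.541]
force: [-84.5, 27.2, 34.8]
opening: 0.0761
grip_force: 0.0
0.62 [0.436 0.048] [ 0.4335  0.0442 -1.1339] 0.078
0.56 [ 0.467 -0.026] [ 0.4832 -0.0223  0.7941] 0.898
[-0.4   0.7   1.33  0.14  1.62  1.83] [ 0.50918452 -0.09321592  0.13124356]
[[0.75,-0.47,0.17,0.026,0.032,0.029],[0.66,-0.55,0.18,0.031,0.027,0.027],[0.56,-0.61,0.18,0.034,0.021,0.025],[0.44,-0.65,0.18,0.036,0.014,0.023],[0.32,-0.66,0.18,0.037,0.007,0.022],[0.2,-0.65,0.18,0.036,0,0.021],[0.08,-0.62,0.17,0.035,-0.007,0.02],[-0.02,-0.56,0.16,0.032,-0.014,0.02],[-0.11,-0.49,0.14,0.028,-0.02,0.02],[-0.19,-0.4,0.12,0.023,-0.024,0.02]]
[[-0.25,-0.3,0.09,0.017,-0.028,0.021],[-0.29,-0.2,0.06,0.011,-0.031,0.022],[-0.32,-0.09,0.02,0.005,-0.032,0.023],[-0.32,0.01,-0.02,-0.001,-0.033,0.024],[-0.31,0.12,-0.05,-0.007,-0.032,0.025],[-0.29,0.21,-0.09,-0.013,-0.03,0.027],[-0.25,0.3,-0.12,-0.018,-0.028,0.028],[-0.2,0.38,-0.15,-0.022,-0.025,0.03],[-0.14,0.45,-0.18,-0.026,-0.021,0.031],[-0.07,0.51,-0.2,-0.028,-0.017,0.033]]
[[0.01,0.56,-0.21,-0.031,-0.012,0.034],[0.09,0.59,-0.22,-0.032,-0.008,0.035],[0.18,0.6,-0.23,-0.033,-0.003,0.037],[0.27,0.6,-0.23,-0.033,0.002,0.038],[0.37,0.58,-0.24,-0.032,0.007,0.039],[0.45,0.55,-0.24,-0.031,0.011,0.04],[0.53,0.5,-0.24,-0.029,0.016,0.041]]
27 tcp path [[0.55, -0.07, 0.15], [0.6, 0.0, 0.23], [0.61, 0.08, 0.31], [0.58, 0.14, 0.34], [0.54, 0.18, 0.34], [0.51, 0.18, 0.3], [0.49, 0.14, 0.25], [0.48, 0.07, 0.19], [0.49, -0.02, 0.15]]
```

```bash
python3 - <<'E'
from jp import *
s=state(); print({k:np.round(v,3) for k,v in s.items()})
p=capture('side'); save(p,'s3.png')
E
```

```text
{'time_s': np.float64(57.35), 'joint_positions': array([-0.575,  1.062,  2.67 ,  2.715,  1.572, -1.842]), 'qvel': array([ 0.038, -0.001,  0.011,  0.039, -0.051,  0.053]), 'joint_torque': array([ -1.658, -62.631,  29.931,  -2.801,   7.445,  -1.152]), 'tcp_pos': array([ 0.512, -0.087,  0.115]), 'eef_rot': array([ 2.691, -0.099,  1.543]), 'force': array([ 0.456,  0.372, -0.721]), 'torque': array([-0.009,  0.71 , -0.028]), 'grip_force': np.float64(0.0), 'opening': np.float64(0.076)}
```

View pics/s3.png

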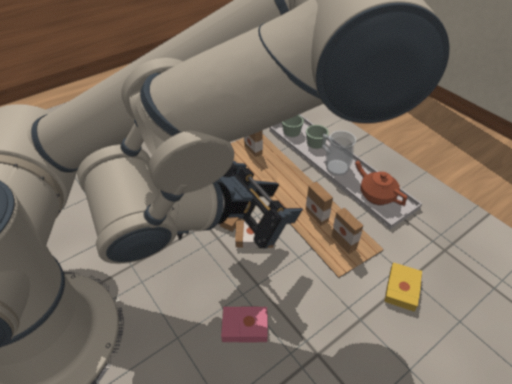

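Joint 3 hit its range end during the retreat, which gave a brief force. All three placed boxes stand at (254,140), (318,203) and (347,230). Later retreats will be shorter. On to box 3.

```bash
python3 -m crank '[[0.75,-0.47,0.17,0.026,0.032,0.029],[0.66,-0.55,0.18,0.031,0.027,0.027],[0.56,-0.61,0.18,0.034,0.021,0.025],[0.44,-0.65,0.18,0.036,0.014,0.023],[0.32,-0.66,0.18,0.037,0.007,0.022],[0.2,-0.65,0.18,0.036,0,0.021],[0.08,-0.62,0.17,0.035,-0.007,0.02],[-0.02,-0.56,0.16,0.032,-0.014,0.02],[-0.11,-0.49,0.14,0.028,-0.02,0.02],[-0.19,-0.4,0.12,0.023,-0.024,0.02]]' 78 25
python3 -m crank '[[-0.25,-0.3,0.09,0.017,-0.028,0.021],[-0.29,-0.2,0.06,0.011,-0.031,0.022],[-0.32,-0.09,0.02,0.005,-0.032,0.023],[-0.32,0.01,-0.02,-0.001,-0.033,0.024],[-0.31,0.12,-0.05,-0.007,-0.032,0.025],[-0.29,0.21,-0.09,-0.013,-0.03,0.027],[-0.25,0.3,-0.12,-0.018,-0.028,0.028],[-0.2,0.38,-0.15,-0.022,-0.025,0.03],[-0.14,0.45,-0.18,-0.026,-0.021,0.031],[-0.07,0.51,-0.2,-0.028,-0.017,0.033]]'
python3 - <<'E'
from jp import *
t=capture('top')
for r in trace(t,'box1'):
    c=ray(t,np.argwhere(r['pixels']).mean(0)[::-1],.02)[:2]
    if .4<c[0]<.5: f=fitmask(t,r['pixels'],c); print('%.2f'%r['conf'],c.round(3),f[0].round(4),round(f[1],3))
stand(['top'],[.19,-.095,-.19])
b=[.456,-.0495,2.4536]; q=state()['joint_positions']; print(q.round(2))
rg,p,zg,r2,zp,d=geo(b,1,1,np.pi/6); h=p-zg*.10; q1=near(ik(h,rg,30),np.array([-0.4, 0.7, 1.4, 0.15, 1.5, 1.81])); print(q1.round(2),h)
trip(q,q1,0)
E
```

```text
time_s: 58.65
tcp_pos: [0.5701, 0.1509, 0.3384]
eef_rot: [-1.611, -0.052, -1.136]
force: [0.2, 0.6, 0.4]
opening: 0.0777
grip_force: 0.0
time_s: 59.9
tcp_pos: [0.4713, 0.1284, 0.2272]
eef_rot: [-2.103, 0.06, 0.211]
force: [-0.0, -0.5, 0.1]
opening: 0.078
grip_force: 0.0
0.55 [0.415 0.06 ] [0.4243 0.0535 2.2871] 0.697
0.47 [ 0.426 -0.047] [ 0.4498 -0.03    1.0392] 0.898
top 0.19 iou 0.78 conf 0.72 centroid diff px [ 0.2 -1.6] n 476 543
top -0.095 iou 0.90 conf 0.88 centroid diff px [-0.5 -0.6] n 466 497
top -0.19 iou 0.35 conf 0.54 centroid diff px [-9.8 -1.5] n 196 542
[-0.43  0.6   1.71  0.81  1.58  0.86]
[-0.39  0.72  1.41  0.15  1.52  1.82] [ 0.49373408 -0.08051617  0.09660254]
[[0.01,0.66,-0.14,-0.03,-0.013,0.037],[0.11,0.67,-0.15,-0.032,-0.008,0.037],[0.21,0.67,-0.16,-0.033,-0.003,0.037],[0.31,0.65,-0.16,-0.033,0.002,0.038],[0.4,0.61,-0.17,-0.032,0.007,0.038],[0.49,0.57,-0.17,-0.031,0.012,0.038],[0.57,0.5,-0.17,-0.029,0.016,0.039]]
7 tcp path [[0.47, 0.11, 0.2], [0.47, 0.02, 0.14], [0.49, -0.08, 0.1]]
```

```bash
python3 -m crank '[[0.01,0.66,-0.14,-0.03,-0.013,0.037],[0.11,0.67,-0.15,-0.032,-0.008,0.037],[0.21,0.67,-0.16,-0.033,-0.003,0.037],[0.31,0.65,-0.16,-0.033,0.002,0.038],[0.4,0.61,-0.17,-0.032,0.007,0.038],[0.49,0.57,-0.17,-0.031,0.012,0.038],[0.57,0.5,-0.17,-0.029,0.016,0.039],[0,0,0,0,0,0],[0,0,0,0,0,0],[0,0,0,0,0,0]]'
python3 - <<'E'
from jp import *
t=capture('top'); t2=dict(t); t2['pixels']=cv2.imread('pics/top2.png')[:,:,::-1].copy()
xx=np.mgrid[:384,:512][1]
for lo,hi,xy in [(225,273,(.436,.046)),(274,320,(.458,-.048))]:
    q=dict(t2); im=q['pixels'].copy(); im[(xx<lo)|(xx>hi)]=90; q['pixels']=im; f=fit(q,xy); print(f[0].round(4),round(f[1],3))
w=capture('wrist')
for r in trace(w,'box1'):
    c=ray(w,np.argwhere(r['pixels']).mean(0)[::-1],.02)[:2]; print('%.2f'%r['conf'],c.round(3),r['pixels'].sum())
finish([.456,-.0495,2.4536])
E
```

```text
time_s: 61.35
tcp_pos: [0.4934, -0.0834, 0.0959]
eef_rot: [-2.712, 0.962, 0.733]
force: [-0.8, -0.0, 0.2]
opening: 0.0779
grip_force: 0.0
[0.4328 0.0421 1.9956] 0.039
[ 0.4555 -0.0506  2.4717] 0.033
0.85 [ 0.33  -0.209] 5527
0.81 [0.44  0.024] 1862
0.75 [ 0.606 -0.062] 11489
0.61 [ 0.585 -0.144] 801
0.58 [0.299 0.177] 957
0.57 [ 0.469 -0.057] 4959
turn 1 x [0.0019, 0.0009, 0.0012]
shift 1 x [-0.045, -0.053, 0.41] total [-0.05, -0.05, 0.41]
shift 3 x [-0.0, 0.0, 0.533] total [-0.0, 0.0, 1.6]
shift 5 x [-0.34, -0.0, -0.589] total [-1.7, -0.0, -2.94]
```

```bash
python3 -m crank '[[-0.05,-0.05,0.41,0.0019,0.0009,0.0012],[0,0,0.4,0,0,0],[0,0,0.4,0,0,0],[0,0,0.4,0,0,0],[0,0,0.4,0,0,0],[0,0,0,0,0,0],[0,0,0,0,0,0],[0,0,0,0,0,0],[0,0,0,0,0,0],[0,0,0,0,0,0]]' 78 25
python3 -m crank '[[0,0,0,0,0,0],[0,0,0,0,0,0],[0,0,0,0,0,0],[0,0,0,0,0,0],[0,0,0,0,0,0],[0,0,0,0,0,0],[0,0,0,0,0,0],[0,0,0,0,0,0],[0,0,0,0,0,0],[0,0,0,0,0,0]]' 45 40
python3 -m crank '[[-0.34,0,-0.59,0,0,0],[-0.34,0,-0.59,0,0,0],[-0.34,0,-0.59,0,0,0],[-0.34,0,-0.59,0,0,0],[-0.34,0,-0.59,0,0,0],[0,0,0,0,0,0],[0,0,0,0,0,0],[0,0,0,0,0,0],[0,0,0,0,0,0],[0,0,0,0,0,0]]'
python3 - <<'E'
from jp import *
carry([.4555,-.0502,2.4536],0,[-0.1, 1.03, 2.37, 3.11, 1.31, -1.58])
E
```

```text
time_s: 62.75
tcp_pos: [0.4551, -0.0493, 0.0101]
eef_rot: [-2.709, 0.971, 0.725]
force: [-2.0, -1.1, -0.9]
opening: 0.0782
grip_force: 0.0
time_s: 64.0
tcp_pos: [0.455, -0.0492, 0.01]
eef_rot: [-2.709, 0.971, 0.725]
force: [1.1, 0.8, 2.4]
opening: 0.0597
grip_force: 40.0
time_s: 65.25
tcp_pos: [0.4549, -0.0491, 0.1798]
eef_rot: [-2.709, 0.971, 0.726]
force: [-0.3, 0.3, -0.6]
opening: 0.0599
grip_force: 40.0
[-0.11  0.72  2.4   3.1   1.02 -1.57]
[[-0.43,-0.73,0.2,0.032,-0.01,-0.042],[-0.33,-0.74,0.2,0.033,-0.006,-0.04],[-0.23,-0.75,0.21,0.033,-0.002,-0.038],[-0.13,-0.74,0.21,0.033,0.003,-0.037],[-0.04,-0.71,0.21,0.032,0.007,-0.035],[0.05,-0.67,0.2,0.031,0.011,-0.033],[0.13,-0.61,0.2,0.028,0.015,-0.031],[0.2,-0.54,0.18,0.026,0.019,-0.029],[0.25,-0.46,0.17,0.022,0.022,-0.027],[0.3,-0.38,0.15,0.018,0.025,-0.026]]
[[0.33,-0.28,0.12,0.014,0.027,-0.024],[0.35,-0.19,0.1,0.009,0.028,-0.022],[0.35,-0.08,0.07,0.004,0.029,-0.021],[0.34,0.02,0.04,-0.002,0.029,-0.02],[0.32,0.12,0.01,-0.007,0.028,-0.019],[0.28,0.21,-0.02,-0.012,0.026,-0.018],[0.23,0.3,-0.05,-0.017,0.023,-0.017],[0.17,0.38,-0.08,-0.021,0.02,-0.017],[0.09,0.45,-0.11,-0.025,0.016,-0.017],[0.01,0.51,-0.14,-0.028,0.011,-0.017]]
[[-0.08,0.56,-0.16,-0.03,0.006,-0.017],[-0.17,0.59,-0.19,-0.031,0.001,-0.018],[-0.26,0.61,-0.2,-0.032,-0.004,-0.019],[-0.35,0.62,-0.22,-0.032,-0.009,-0.02],[-0.44,0.61,-0.23,-0.031,-0.013,-0.021],[-0.52,0.59,-0.24,-0.03,-0.018,-0.022],[-0.6,0.57,-0.25,-0.028,-0.022,-0.023]]
27 tcp path [[0.46, -0.0, 0.18], [0.48, 0.11, 0.21], [0.51, 0.2, 0.25], [0.55, 0.25, 0.3], [0.6, 0.27, 0.34], [0.64, 0.25, 0.35], [0.67, 0.2, 0.32], [0.68, 0.13, 0.27], [0.64, 0.06, 0.2]]
```

```bash
python3 -m crank '[[-0.43,-0.73,0.2,0.032,-0.01,-0.042],[-0.33,-0.74,0.2,0.033,-0.006,-0.04],[-0.23,-0.75,0.21,0.033,-0.002,-0.038],[-0.13,-0.74,0.21,0.033,0.003,-0.037],[-0.04,-0.71,0.21,0.032,0.007,-0.035],[0.05,-0.67,0.2,0.031,0.011,-0.033],[0.13,-0.61,0.2,0.028,0.015,-0.031],[0.2,-0.54,0.18,0.026,0.019,-0.029],[0.25,-0.46,0.17,0.022,0.022,-0.027],[0.3,-0.38,0.15,0.018,0.025,-0.026]]'
python3 -m crank '[[0.33,-0.28,0.12,0.014,0.027,-0.024],[0.35,-0.19,0.1,0.009,0.028,-0.022],[0.35,-0.08,0.07,0.004,0.029,-0.021],[0.34,0.02,0.04,-0.002,0.029,-0.02],[0.32,0.12,0.01,-0.007,0.028,-0.019],[0.28,0.21,-0.02,-0.012,0.026,-0.018],[0.23,0.3,-0.05,-0.017,0.023,-0.017],[0.17,0.38,-0.08,-0.021,0.02,-0.017],[0.09,0.45,-0.11,-0.025,0.016,-0.017],[0.01,0.51,-0.14,-0.028,0.011,-0.017]]'
python3 -m crank '[[-0.08,0.56,-0.16,-0.03,0.006,-0.017],[-0.17,0.59,-0.19,-0.031,0.001,-0.018],[-0.26,0.61,-0.2,-0.032,-0.004,-0.019],[-0.35,0.62,-0.22,-0.032,-0.009,-0.02],[-0.44,0.61,-0.23,-0.031,-0.013,-0.021],[-0.52,0.59,-0.24,-0.03,-0.018,-0.022],[-0.6,0.57,-0.25,-0.028,-0.022,-0.023],[0,0,0,0,0,0],[0,0,0,0,0,0],[0,0,0,0,0,0]]'
python3 - <<'E'
from jp import *
setdown([.4555,-.0502,2.4536],0)
t=capture('side')
for r in trace(t,'box1'): print('%.2f'%r['conf'],np.round(r['rect']),r['pixels'].sum(),t['pixels'][r['pixels']].mean(0).round())
print(proj(t,[.6,.0,.15]))
E
```

```text
time_s: 66.5
tcp_pos: [0.552, 0.254, 0.3015]
eef_rot: [-1.929, -0.048, -0.27]
force: [-0.0, 0.5, -1.1]
opening: 0.0597
grip_force: 40.0
time_s: 67.75
tcp_pos: [0.6799, 0.1781, 0.3089]
eef_rot: [-1.92, 0.072, -1.424]
force: [1.3, -0.8, -1.2]
opening: 0.0597
grip_force: 40.0
time_s: 69.0
tcp_pos: [0.6012, 0.0053, 0.1477]
eef_rot: [2.689, -0.103, 1.547]
force: [-0.5, 0.0, -1.5]
opening: 0.0599
grip_force: 40.0
turn 1 x [0.0007, 0.0009, -0.0006]
shift 2 x [-0.516, -0.008, 0.503] total [-1.03, -0.02, 1.01]
shift 1 x [-0.52, 0.0, 0.3] total [-0.52, 0.0, 0.3]
shift 3 x [-0.0, 0.0, -0.667] total [-0.0, 0.0, -2.0]
0.94 [385. 266. 422. 309.] 1343 [160. 131.  63.]
0.89 [304. 181. 330. 226.] 833 [91. 74. 59.]
0.74 [127. 190. 158. 222.] 838 [153.  87.  51.]
0.68 [334. 208. 361. 256.] 975 [90. 73. 58.]
0.64 [220. 307. 268. 343.] 1612 [134.  81.  89.]
0.62 [200. 196. 247. 231.] 976 [129. 107.  89.]
0.57 [279. 131. 303. 176.] 459 [94. 74. 56.]
0.31 [322. 129. 359. 176.] 1169 [108. 107. 105.]
[292.76822958 150.34725055]
```

```bash
python3 -m crank '[[-0.52,-0.01,0.5,0,0,-0.0006],[-0.52,-0.01,0.5,0,0,0],[0,0,0,0,0,0],[-0.17,0,0.1,0,0,0],[-0.17,0,0.1,0,0,0],[-0.18,0,0.1,0,0,0],[0,0,0,0,0,0],[0,0,0,0,0,0],[0,0,0,0,0,0],[0,0,0,0,0,0]]'
python3 -m crank '[[0,0,0,0,0,0],[0,0,0,0,0,0],[0,0,0,0,0,0],[0,0,0,0,0,0],[0,0,-0.3,0,0,0],[0,0,-0.45,0,0,0],[0,0,-0.45,0,0,0],[0.4,0,-0.3,0,0,0],[0.5,0,-0.3,0,0,0],[0.4,0,-0.2,0,0,0]]' 76
python3 - <<'E'
from jp import *
b=[.4328,.0421,1.996]; q=state()['joint_positions'];print(q.round(2))
rg,p,zg,r2,zp,d=geo(b,1,1,np.pi/6); h=p-zg*.10; q1=near(ik(h,rg,30),np.array([-0.34, 0.74, 1.82, 0.43, 1.02, 2.06])); print(q1.round(2),h)
trip(q,q1,.15)
E
```

```text
time_s: 70.35
tcp_pos: [0.6173, 0.0048, 0.0471]
eef_rot: [2.689, -0.1, 1.544]
force: [-0.2, 0.5, -1.7]
opening: 0.0596
grip_force: 40.0
time_s: 71.6
tcp_pos: [0.5625, 0.0092, 0.1546]
eef_rot: [2.689, -0.101, 1.543]
force: [0.6, -0.0, 0.3]
opening: 0.0762
grip_force: 0.0
[-0.11  0.7   2.47  3.11  1.08 -1.57]
[-0.41  0.61  1.7   0.36  1.26  2.12] [ 0.452949   -0.00239586  0.09660254]
[[0.61,-0.58,0.13,0.031,0.019,0.034],[0.5,-0.62,0.12,0.032,0.013,0.032],[0.39,-0.64,0.12,0.033,0.008,0.03],[0.27,-0.63,0.11,0.032,0.002,0.028],[0.15,-0.61,0.11,0.031,-0.005,0.027],[0.04,-0.55,0.09,0.028,-0.01,0.026],[-0.07,-0.48,0.08,0.024,-0.015,0.025],[-0.15,-0.39,0.06,0.019,-0.02,0.025],[-0.22,-0.28,0.04,0.014,-0.023,0.025],[-0.27,-0.16,0.01,0.008,-0.026,0.025]]
[[-0.3,-0.03,-0.01,0.001,-0.027,0.025],[-0.3,0.09,-0.04,-0.005,-0.027,0.026],[-0.28,0.21,-0.07,-0.011,-0.025,0.027],[-0.23,0.33,-0.1,-0.016,-0.023,0.029],[-0.17,0.43,-0.12,-0.021,-0.02,0.03],[-0.09,0.52,-0.14,-0.025,-0.016,0.032],[0,0.59,-0.16,-0.028,-0.012,0.033],[0.1,0.65,-0.17,-0.031,-0.007,0.035],[0.21,0.68,-0.18,-0.032,-0.002,0.036],[0.33,0.69,-0.19,-0.032,0.004,0.037]]
[[0.45,0.68,-0.18,-0.032,0.009,0.039],[0.56,0.65,-0.18,-0.031,0.014,0.04],[0.67,0.59,-0.17,-0.028,0.019,0.041]]
23 tcp path [[0.59, 0.04, 0.18], [0.63, 0.12, 0.25], [0.63, 0.18, 0.3], [0.61, 0.23, 0.31], [0.57, 0.24, 0.29], [0.53, 0.21, 0.23], [0.49, 0.14, 0.17], [0.46, 0.04, 0.11]]
```

```bash
python3 -m crank '[[0.61,-0.58,0.13,0.031,0.019,0.034],[0.5,-0.62,0.12,0.032,0.013,0.032],[0.39,-0.64,0.12,0.033,0.008,0.03],[0.27,-0.63,0.11,0.032,0.002,0.028],[0.15,-0.61,0.11,0.031,-0.005,0.027],[0.04,-0.55,0.09,0.028,-0.01,0.026],[-0.07,-0.48,0.08,0.024,-0.015,0.025],[-0.15,-0.39,0.06,0.019,-0.02,0.025],[-0.22,-0.28,0.04,0.014,-0.023,0.025],[-0.27,-0.16,0.01,0.008,-0.026,0.025]]' 78 25 >/dev/null
python3 - <<'E'
from jp import *
stand(['top'],[.19,0,-.095,-.19]); t=capture('top')
for r in trace(t,'box1'):
    c=ray(t,np.argwhere(r['pixels']).mean(0)[::-1],.02)[:2]
    if .38<c[0]<.5: f=fitmask(t,r['pixels'],c); print('%.2f'%r['conf'],c.round(3),f[0].round(4),round(f[1],3))
E
python3 -m crank '[[-0.3,-0.03,-0.01,0.001,-0.027,0.025],[-0.3,0.09,-0.04,-0.005,-0.027,0.026],[-0.28,0.21,-0.07,-0.011,-0.025,0.027],[-0.23,0.33,-0.1,-0.016,-0.023,0.029],[-0.17,0.43,-0.12,-0.021,-0.02,0.03],[-0.09,0.52,-0.14,-0.025,-0.016,0.032],[0,0.59,-0.16,-0.028,-0.012,0.033],[0.1,0.65,-0.17,-0.031,-0.007,0.035],[0.21,0.68,-0.18,-0.032,-0.002,0.036],[0.33,0.69,-0.19,-0.032,0.004,0.037]]' >/dev/null
python3 -m crank '[[0.45,0.68,-0.18,-0.032,0.009,0.039],[0.56,0.65,-0.18,-0.031,0.014,0.04],[0.67,0.59,-0.17,-0.028,0.019,0.041],[0,0,0,0,0,0],[0,0,0,0,0,0],[0,0,0,0,0,0],[0,0,0,0,0,0],[0,0,0,0,0,0],[0,0,0,0,0,0],[0,0,0,0,0,0]]'
python3 - <<'E'
from jp import *
t=capture('top')
for r in trace(t,'box1'):
    c=ray(t,np.argwhere(r['pixels']).mean(0)[::-1],.02)[:2]
    if .38<c[0]<.5: f=fitmask(t,r['pixels'],c); print('%.2f'%r['conf'],c.round(3),f[0].round(4),round(f[1],3))
finish([.4328,.0421,1.996])
E
```

```text
top 0.19 iou 0.73 conf 0.71 centroid diff px [-0.1 -2.1] n 463 543
top 0 iou 0.85 conf 0.96 centroid diff px [-0.7 -0.5] n 378 446
top -0.095 iou 0.82 conf 0.94 centroid diff px [-0.3 -1.1] n 435 497
top -0.19 iou 0.85 conf 0.81 centroid diff px [-0.3 -1. ] n 485 542
time_s: 75.55
tcp_pos: [0.449, -0.0001, 0.0892]
eef_rot: [-2.341, 1.506, 0.625]
force: [-0.9, 0.2, -0.8]
opening: 0.0778
grip_force: 0.0
0.56 [0.434 0.045] [0.4327 0.0427 1.9929] 0.039
turn 1 x [-0.0019, 0.0009, 0.0012]
shift 1 x [-0.01, -0.053, 0.233] total [-0.01, -0.05, 0.23]
shift 2 x [-0.0, 0.0, 0.8] total [-0.0, 0.0, 1.6]
shift 5 x [-0.34, 0.0, -0.589] total [-1.7, 0.0, -2.94]
```

Four boxes stand, and the fifth is measured consistently.

```bash
python3 -m crank '[[-0.01,-0.05,0.23,-0.0019,0.0009,0.0012],[0,0,0.4,0,0,0],[0,0,0.4,0,0,0],[0,0,0.4,0,0,0],[0,0,0.4,0,0,0],[0,0,0,0,0,0],[0,0,0,0,0,0],[0,0,0,0,0,0],[0,0,0,0,0,0],[0,0,0,0,0,0]]' 78 25
python3 -m crank '[[0,0,0,0,0,0],[0,0,0,0,0,0],[0,0,0,0,0,0],[0,0,0,0,0,0],[0,0,0,0,0,0],[0,0,0,0,0,0],[0,0,0,0,0,0],[0,0,0,0,0,0],[0,0,0,0,0,0],[0,0,0,0,0,0]]' 45 40
python3 -m crank '[[-0.34,0,-0.59,0,0,0],[-0.34,0,-0.59,0,0,0],[-0.34,0,-0.59,0,0,0],[-0.34,0,-0.59,0,0,0],[-0.34,0,-0.59,0,0,0],[0,0,0,0,0,0],[0,0,0,0,0,0],[0,0,0,0,0,0],[0,0,0,0,0,0],[0,0,0,0,0,0]]'
python3 - <<'E'
from jp import *
carry([.4328,.0424,1.996],.095,[0.19, 0.99, 2.29, 3.39, 1.18, -1.53])
E
```

```text
time_s: 76.9
tcp_pos: [0.4323, 0.043, 0.0103]
eef_rot: [-2.345, 1.513, 0.628]
force: [-0.4, 0.3, -0.5]
opening: 0.0784
grip_force: 0.0
time_s: 78.15
tcp_pos: [0.4323, 0.0431, 0.0102]
eef_rot: [-2.345, 1.512, 0.628]
force: [1.0, -0.6, 3.4]
opening: 0.0595
grip_force: 40.0
time_s: 79.4
tcp_pos: [0.4322, 0.043, 0.1801]
eef_rot: [-2.345, 1.513, 0.63]
force: [0.3, -0.8, -1.4]
opening: 0.06
grip_force: 40.0
[ 0.2   0.69  2.32  3.44  0.92 -1.62]
[[-0.68,-0.55,0.17,0.026,-0.02,-0.041],[-0.58,-0.6,0.19,0.028,-0.016,-0.04],[-0.47,-0.64,0.19,0.029,-0.012,-0.038],[-0.37,-0.66,0.2,0.03,-0.008,-0.036],[-0.26,-0.65,0.2,0.03,-0.003,-0.035],[-0.16,-0.64,0.2,0.03,0.001,-0.033],[-0.06,-0.6,0.2,0.029,0.006,-0.032],[0.03,-0.55,0.19,0.027,0.01,-0.03],[0.11,-0.48,0.17,0.024,0.014,-0.029],[0.18,-0.4,0.16,0.021,0.017,-0.027]]
[[0.23,-0.32,0.14,0.017,0.02,-0.026],[0.27,-0.22,0.12,0.012,0.022,-0.025],[0.29,-0.12,0.1,0.007,0.024,-0.024],[0.29,-0.01,0.07,0.002,0.024,-0.023],[0.28,0.09,0.05,-0.003,0.024,-0.022],[0.25,0.19,0.02,-0.008,0.023,-0.022],[0.21,0.28,-0.01,-0.013,0.021,-0.022],[0.15,0.36,-0.03,-0.017,0.018,-0.022],[0.08,0.44,-0.05,-0.021,0.015,-0.022],[0.01,0.5,-0.07,-0.024,0.011,-0.022]]
[[-0.08,0.54,-0.09,-0.026,0.007,-0.023],[-0.17,0.57,-0.11,-0.028,0.002,-0.024],[-0.26,0.59,-0.13,-0.029,-0.002,-0.025],[-0.34,0.59,-0.14,-0.029,-0.007,-0.026],[-0.43,0.58,-0.15,-0.029,-0.011,-0.027],[-0.5,0.55,-0.16,-0.027,-0.015,-0.028],[-0.57,0.52,-0.16,-0.026,-0.018,-0.029]]
27 tcp path [[0.44, 0.09, 0.19], [0.48, 0.2, 0.23], [0.52, 0.27, 0.29], [0.56, 0.32, 0.34], [0.6, 0.33, 0.37], [0.64, 0.31, 0.37], [0.67, 0.26, 0.34], [0.67, 0.21, 0.28], [0.64, 0.14, 0.2]]
```

```bash
python3 -m crank '[[-0.68,-0.55,0.17,0.026,-0.02,-0.041],[-0.58,-0.6,0.19,0.028,-0.016,-0.04],[-0.47,-0.64,0.19,0.029,-0.012,-0.038],[-0.37,-0.66,0.2,0.03,-0.008,-0.036],[-0.26,-0.65,0.2,0.03,-0.003,-0.035],[-0.16,-0.64,0.2,0.03,0.001,-0.033],[-0.06,-0.6,0.2,0.029,0.006,-0.032],[0.03,-0.55,0.19,0.027,0.01,-0.03],[0.11,-0.48,0.17,0.024,0.014,-0.029],[0.18,-0.4,0.16,0.021,0.017,-0.027]]'
python3 -m crank '[[0.23,-0.32,0.14,0.017,0.02,-0.026],[0.27,-0.22,0.12,0.012,0.022,-0.025],[0.29,-0.12,0.1,0.007,0.024,-0.024],[0.29,-0.01,0.07,0.002,0.024,-0.023],[0.28,0.09,0.05,-0.003,0.024,-0.022],[0.25,0.19,0.02,-0.008,0.023,-0.022],[0.21,0.28,-0.01,-0.013,0.021,-0.022],[0.15,0.36,-0.03,-0.017,0.018,-0.022],[0.08,0.44,-0.05,-0.021,0.015,-0.022],[0.01,0.5,-0.07,-0.024,0.011,-0.022]]'
python3 -m crank '[[-0.08,0.54,-0.09,-0.026,0.007,-0.023],[-0.17,0.57,-0.11,-0.028,0.002,-0.024],[-0.26,0.59,-0.13,-0.029,-0.002,-0.025],[-0.34,0.59,-0.14,-0.029,-0.007,-0.026],[-0.43,0.58,-0.15,-0.029,-0.011,-0.027],[-0.5,0.55,-0.16,-0.027,-0.015,-0.028],[-0.57,0.52,-0.16,-0.026,-0.018,-0.029],[0,0,0,0,0,0],[0,0,0,0,0,0],[0,0,0,0,0,0]]'
python3 - <<'E'
from jp import *
setdown([.4328,.0424,1.996],.095)
E
```

```text
time_s: 80.65
tcp_pos: [0.5611, 0.315, 0.3368]
eef_rot: [-1.845, 0.325, -0.253]
force: [0.9, 0.3, -1.4]
opening: 0.0601
grip_force: 40.0
time_s: 81.9
tcp_pos: [0.6757, 0.2448, 0.3191]
eef_rot: [-1.924, 0.246, -1.367]
force: [-0.2, -0.0, -1.2]
opening: 0.0596
grip_force: 40.0
time_s: 83.15
tcp_pos: [0.6087, 0.0973, 0.1511]
eef_rot: [2.679, -0.094, 1.557]
force: [0.3, 0.7, -1.8]
opening: 0.0598
grip_force: 40.0
turn 1 x [0.0007, -0.0019, 0.0014]
shift 2 x [-0.549, -0.035, 0.514] total [-1.1, -0.07, 1.03]
shift 1 x [-0.52, 0.0, 0.3] total [-0.52, 0.0, 0.3]
shift 3 x [-0.0, 0.0, -0.667] total [-0.0, 0.0, -2.0]
```

```bash
python3 -m crank '[[-0.55,-0.03,0.51,0.0007,-0.0019,0.0014],[-0.55,-0.04,0.51,0,0,0],[0,0,0,0,0,0],[-0.17,0,0.1,0,0,0],[-0.17,0,0.1,0,0,0],[-0.18,0,0.1,0,0,0],[0,0,0,0,0,0],[0,0,0,0,0,0],[0,0,0,0,0,0],[0,0,0,0,0,0]]'
python3 -m crank '[[0,0,0,0,0,0],[0,0,0,0,0,0],[0,0,0,0,0,0],[0,0,0,0,0,0],[0,0,-0.3,0,0,0],[0,0,-0.45,0,0,0],[0,0,-0.45,0,0,0],[0.4,0,-0.3,0,0,0],[0.5,0,-0.3,0,0,0],[0.4,0,-0.2,0,0,0]]' 76
python3 -m crank '[[0.6,0,-0.5,0,0,0],[0.6,0,-0.5,0,0,0],[0.6,0,-0.5,0,0,0],[0.6,0,-0.5,0,0,0],[0,0,0,0,0,0],[0,0,0,0,0,0],[0,0,0,0,0,0],[0,0,0,0,0,0],[0,0,0,0,0,0],[0,0,0,0,0,0]]'
python3 - <<'E'
from jp import *
stand(['top','side'],[.19,.095,0,-.095,-.19])
a=capture('top');b=capture('side')
im=np.hstack([a['pixels'][60:240,80:390],b['pixels'][80:260,200:420]])[:,:,::-1]
cv2.imwrite('pics/end.png',cv2.resize(im,None,fx=1.5,fy=1.5,interpolation=cv2.INTER_CUBIC))
E
```

```text
time_s: 84.4
tcp_pos: [0.625, 0.0991, 0.0475]
eef_rot: [2.687, -0.098, 1.549]
force: [1.6, 0.7, 2.0]
opening: 0.06
grip_force: 40.0
time_s: 85.65
tcp_pos: [0.5698, 0.1032, 0.1548]
eef_rot: [2.688, -0.097, 1.547]
force: [-0.1, 0.3, 0.2]
opening: 0.0761
grip_force: 0.0
time_s: 86.9
tcp_pos: [0.5449, 0.1053, 0.3073]
eef_rot: [2.688, -0.098, 1.547]
force: [-0.7, -0.2, -0.6]
opening: 0.0761
grip_force: 0.0
top 0.19 iou 0.00 conf 0.88 centroid diff px [83.2  6.1] n 415 543
top 0.095 iou 0.83 conf 0.81 centroid diff px [ 0.3 -0.4] n 415 499
top 0 iou 0.92 conf 0.88 centroid diff px [-0.1 -0.4] n 415 446
top -0.095 iou 0.86 conf 0.73 centroid diff px [-0.1 -0.7] n 431 497
top -0.19 iou 0.82 conf 0.65 centroid diff px [-0.4 -1.1] n 461 542
side 0.19 iou 0.90 conf 0.63 centroid diff px [0.1 0.5] n 587 654
side 0.095 iou 0.89 conf 0.82 centroid diff px [-0.5  1.2] n 682 720
side 0 iou 0.85 conf 0.58 centroid diff px [-1.   1.1] n 734 807
side -0.095 iou 0.85 conf 0.81 centroid diff px [-0.8  1.7] n 830 928
side -0.19 iou 0.90 conf 0.77 centroid diff px [-0.8  0.7] n 951 1039
```

View pics/end.png

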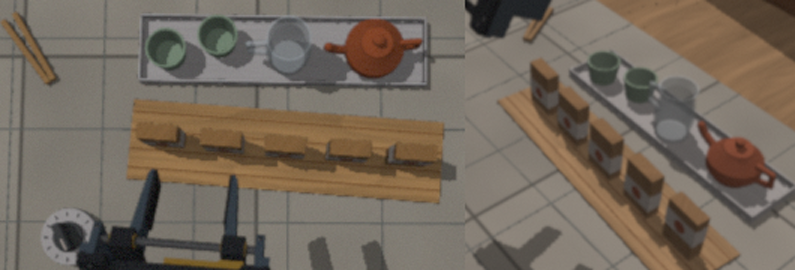

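All five boxes stand upright on the mat, evenly spaced with clear gaps. The tray is untouched and the knob is at its tick. Handing in.

```bash
python3 -c "
from workcell import hand_in;print(hand_in())"
```

```text
the job is handed in; nothing more can be done
None
```

The job is handed in: all five tea boxes stand upright and apart on the mat, the knob is back at its zero stop, and the tray is undisturbed, as seen in the camera pictures; `hand_in()` returned no verdict.

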